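# Nest the snack cups and hold a bread roll over them with the tongs

### The arm

A 6-joint arm with a two-finger parallel gripper is mounted at the origin on the work surface. World frame = base frame: x ahead of the robot, y to its left, z up, the work surface at z = 0. Lengths are in m, angles in rad, forces in N, time in s.
With the tool pointing down it reaches from about 0.225 to 0.875 m from the base axis. Payload 3.4 kg.
Tool frame: the origin (TCP) lies between the finger pads; the fingertips stand 19 mm ahead of it and the grasp point (between the pads) is the TCP; z points along the fingers, y is the line along which they close (so a half turn about z gives the same grasp; the last joint's range is limited). The gripper opens to 85 mm and grips with 20 to 120 N. Pads are 22 mm wide; open, the fingers measure 114 mm over their backs; the gripper's body (76 mm by 85 mm) begins 54 mm behind the grasp point. The pads swing forward as they close: fully open they stand 13 mm farther back than shut.
Start: joints at [-1.438, 0.276, 1.505, -0, 1.361, -0.121], TCP at [0.144, -0.557, 0.25] pointing down, gripper open.
Joint ranges: [-2.89, 2.89], [-0.75, 2.08], [0.22, 2.7], [-1.18, 4.32], [0.11, 2.71], [-2.7, 2.7]. Speed limits (rad/s): [2.57, 2.57, 3.14, 3.14, 3.14, 3.14].

### API

Orientations are given as a unit quaternion [w, x, y, z].
In Python, from rig import get_state, imaging, ticket gives the robot as it stands. The module is installed in compiled form; this text tells all that it offers.
- The arm moves only by the shell command python3 -m inch 'ROWS' [FORCE]. ROWS is JSON, a list of rows, each an object with "claw": the opening, from -1 (shut) to 1 (fully open); "travel": the shift along the world's x, y, z in units of 200 mm (1.0 is 200 mm), a list of three; "turn": the turn about the world's z in units of 180 degrees (1.0 is 180 degrees). A call has 1 to 5 rows; each row is the pose to reach, as a shift and turn from the pose commanded when the call began, turning the shorter way round; what a row does not reach only later rows make up. A row lasts 1/10 s, in which the tool goes at most 50 mm and 8.59 degrees, less where a joint would pass 70% of its speed; a pose out of reach is approached as far as the arm can. A call with a number of a shift or a turn outside -1 to 1 is refused whole. A call with a gripper value outside its range is refused whole. The fingers move at their own pace and stop on an object; FORCE is the grip in N (left out, the last holds). Time passes only in rows, so rows that repeat a pose let the fingers close. It gives the time, the measured TCP pose, the force, the opening and the grip force at its end, in the units of the state.
- get_state(): the state, without advancing time (a new reading comes with each control period).
- imaging.get_image(name): name is "side" or "top" or "wrist"; returns the picture (400x640x3 uint8, red, green, blue); there is no depth.
- imaging.camera_params(name): a dict with "camera_matrix" (3x3 intrinsics, pixels), "cam_to_world" (4x4, takes a point from camera to world coordinates); the wrist camera has in their place "T_tool_cam" (4x4, takes a point from camera to tool coordinates, whose origin is the TCP and whose axes are the flange's). Camera axes: x right, y down, z forward; pixel columns grow to the right and rows downward; lengths in m; the calibration is good to about 2 mm. A picture is of the moment at which its call begins: read the wrist's pose just before it. camera_params takes no time and is no camera call.
- ticket.sign_off(): hands the job in; it is judged then, once.
The state is a dict: "clock": time; "qpos": joint angles; "qd": joint speeds; "effort": joint torques, N m; "position": TCP position; "ee_rot": TCP orientation; "contact_force": force on the tool from outside, world axes, zero at the start; "moment": the same for the moment, N m; "width": finger opening in m; "gripper_force": force on a finger pad.
Only numpy, scipy, OpenCV 4.12 (cv2) and the standard library are available. Lean on these libraries where they do the work, as an engineer would, in place of code of your own. Each camera call takes 0.05 s, during which the arm holds its last target. There are 200 camera calls.

### The job

Make a doubled-up serving cup by setting the yellow cup upright and fully nested into the blue cup and letting it go; then pick up the tongs, close them on the bread roll and lift it off its board. Finish while still holding: the tongs in the gripper, the roll gripped only by the tongs, still, centred over the mouth of the nested cups and about 5 cm clear above the rim. Never touch the roll with the gripper itself, and leave the other jars, can, tub and bowl where they stand.

Things in the scene. Friction and masses are not known exactly. Their poses are not given: they have to be found in the camera images.
- yellow_cup: Yellow stacking cup, 75 mm tall, 110 g, open top. Origin: centre of underside, z up. Tapered lower part 40 to 56 mm wide; from height 48 mm to the rim an upright collar 65 mm wide (grip here). Mouth 59 mm inside. Nested, its collar's lower edge rests on the twin's rim: it stands 27 mm higher and only the 27 mm collar shows.
- blue_cup: Blue stacking cup, the same shape and size as the yellow cup (65 mm wide, 75 mm tall). Origin at the centre of its underside, z up. Stands upright on the counter at the start. It is loose.
- tongs: Steel tongs, 215 mm long, 22 mm tall, 115 g, lying flat; arms close sideways in a level plane. Origin: on their underside midway between the two red grip sleeves (44 mm long); x points from the head (x = -92 mm) to the tips, z up. At rest open: 54 mm over the sleeves' outsides, 80 mm between the tip plates (x = 72 to 120 mm, 22 mm tall). They balance within 25 mm of the sleeves.
- tongs_left (a joint): Closing angle of each arm (both move alike): 0 open, 0.10 closed on the roll (sleeves 40 mm over their outsides, plates parallel, 48 mm apart), 0.2 shut. The plates move 2.4 times as far as the sleeves. A spring opens them: 6 N on each sleeve to start closing, 9 N at the roll's width; more squeeze presses on the roll.
- tongs_tips (a point): Point midway between the two tip plates, 95 mm ahead of the tongs' origin along their x and 11 mm above their underside; the roll's middle belongs here.
- roll: Small round crusty bread roll, brown with a pale slash on top, 48 mm in diameter, 38 mm tall, about 40 g. Origin at the centre of its flat underside, z up. Its side is upright between 9 and 22 mm above the underside. It lies on the dark board.
- board: Dark wooden serving board, 160 x 140 mm, 15 mm thick, fixed. Origin at the centre of its underside, x along the long side.
- spice_jar: Amber glass spice jar with red cap, bystander, 40 mm in diameter, 70 mm tall. Origin at the centre of its underside. Leave it alone.
- soup_can: Soup can with red label, bystander, 66 mm in diameter, 100 mm tall. Origin at the centre of its underside. Leave it alone.
- ramekin: White ceramic bowl, open, bystander, 110 mm in diameter, 45 mm tall. Origin at the centre of its underside. Leave it alone.
- salt_tub: Blue salt tub, bystander, 84 mm in diameter, 135 mm tall. Origin at the centre of its underside. Leave it alone.
- sauce_jar: Red sauce jar with yellow cap, bystander, 72 mm in diameter, 130 mm tall. Origin at the centre of its underside. Leave it alone.
- roll_center (a point): The roll's middle, 15.5 mm above its underside on its axis.
Mind the look-alikes: they are no part of the job. There is more than one size of the yellow_cup; the job needs the smallest.

How it is judged:
By the outcome, as a careful person would: the job done as asked, in the order asked, and still so for the second after the job is handed in, while the arm keeps its last pose, push and grip.
It also fails if it takes over 58 s, if anything falls off the work surface, if the arm or the gripper's body presses on something with over 40 N, if the wrist force passes 120 N, or if a joint passes its speed limit or range.

## Working session

There is one attempt and no reset: what is moved stays moved. The work goes in short steps, Python scripts to look and compute and a shell command to move; the robot and the scene stay as the last step left them, time stands still between calls to the robot, and variables do not carry over. Pictures are saved under pics/ and viewed, at most 10 in all, crops included, and the job is handed in when it is done.

```bash
mkdir -p pics; cat > h.py <<'E'
import numpy as np, cv2
from rig import get_state, imaging
def save(n,im): cv2.imwrite(f'pics/{n}.png',cv2.cvtColor(im,cv2.COLOR_RGB2BGR))
def load(n): return cv2.cvtColor(cv2.imread(f'pics/{n}.png'),cv2.COLOR_BGR2RGB)
def R(q):
    from scipy.spatial.transform import Rotation as r
    return r.from_quat([q[1],q[2],q[3],q[0]]).as_matrix()
def cam(name,st=None):
    p=imaging.camera_params(name); K=np.array(p['camera_matrix'])
    if name=='wrist':
        T=np.eye(4);T[:3,:3]=R(st['ee_rot']);T[:3,3]=st['position'];T=T@np.array(p['T_tool_cam'])
    else: T=np.array(p['cam_to_world'])
    return K,T
def ray(K,T,uv):
    d=T[:3,:3]@np.linalg.solve(K,[uv[0],uv[1],1.]);return T[:3,3],d/np.linalg.norm(d)
def onz(K,T,uv,z):
    o,d=ray(K,T,uv);return o+d*(z-o[2])/d[2]
def proj(K,T,p):
    c=T[:3,:3].T@(np.asarray(p)-T[:3,3]);u=K@c;return u[:2]/u[2]
def meet(r1,r2):
    (o1,d1),(o2,d2)=r1,r2
    t=np.linalg.lstsq(np.c_[d1,-d2],o2-o1,rcond=None)[0]
    a,b=o1+t[0]*d1,o2+t[1]*d2;return (a+b)/2,np.linalg.norm(a-b)
E
python3 - <<'E'
from h import *
s=get_state();print(s)
for n in('top','side'):
    im=imaging.get_image(n);save(n+'0',im);K,T=cam(n);print(n,K.round(1).tolist(),T.round(3).tolist())
im=imaging.get_image('wrist');save('wrist0',im)
print(np.array(imaging.camera_params('wrist')['T_tool_cam']).round(3).tolist())
E
```

```text
{'clock': 0.0, 'qpos': array([-1.43800028e+00,  2.76588298e-01,  1.50616550e+00, -8.88083780e-06,
        1.36067836e+00, -1.21031737e-01]), 'qd': array([-0.00011176, -0.00049637,  0.00040373, -0.00070036, -0.00176569,
        0.00152186]), 'effort': array([-1.11423433e-03, -4.16773367e+01, -2.45805591e+01, -4.88072055e-04,
        1.08674282e-02, -2.11186051e-05]), 'position': array([ 0.1442958 , -0.55607986,  0.2494306 ]), 'ee_rot': array([-9.19707356e-04,  9.91956699e-01,  1.26574333e-01, -9.75190360e-06]), 'contact_force': array([-0.59865553, -1.0754795 ,  0.15993488]), 'moment': array([ 0.00629258, -0.04603749,  0.05881124]), 'gripper_force': 0.0, 'width': 0.08546215157910926}
top [[513.0, 0.0, 325.0], [0.0, 513.0, 197.9], [0.0, 0.0, 1.0]] [[0.008, -0.982, 0.187, 0.249], [-1.0, -0.006, 0.009, -0.014], [-0.008, -0.187, -0.982, 1.504], [0.0, 0.0, 0.0, 1.0]]
side [[432.8, 0.0, 315.0], [0.0, 432.8, 207.6], [0.0, 0.0, 1.0]] [[-0.999, -0.009, 0.031, 0.48], [-0.028, 0.719, -0.695, 0.803], [-0.016, -0.695, -0.719, 0.886], [0.0, 0.0, 0.0, 1.0]]
[[-0.001, -0.964, -0.264, 0.067], [1.0, -0.0, -0.001, -0.001], [0.001, -0.264, 0.964, -0.124], [0.0, 0.0, 0.0, 1.0]]
```

View pics/top0.png

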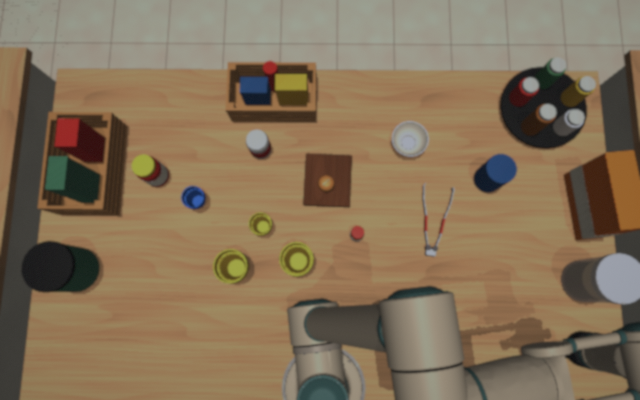

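View pics/side0.png

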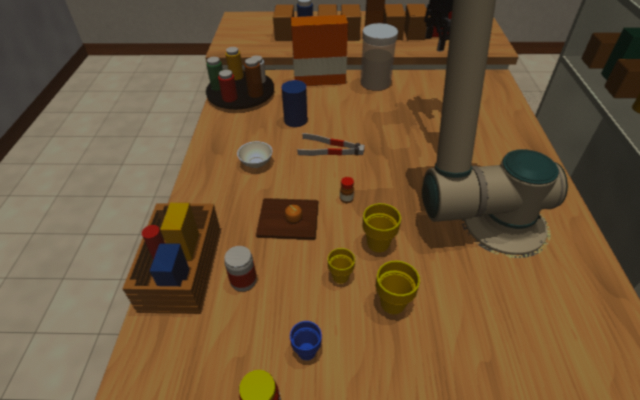

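Top view: the candidates for the yellow cup are the small cup at (261,224) and the two larger ones at (232,266) and (297,259). The sauce-jar cap at (146,165) is also yellow. The blue cup is at (194,198), where the salt tub at (495,172) is also blue. The tongs are at (435,222) with their tips at the top, and the roll is at (326,183). I choose the small cup at (261,224), and I'll measure its size and check it in a close crop.

```bash
python3 - <<'E'
from h import *
def blobs(n,lo,hi,amin=60):
    im=load(n);hsv=cv2.cvtColor(im,cv2.COLOR_RGB2HSV)
    m=cv2.inRange(hsv,lo,hi);k,l,st,c=cv2.connectedComponentsWithStats(m)
    return [(st[i].tolist(),c[i].round(1).tolist()) for i in range(1,k) if st[i][4]>=amin]
Y=((22,120,60),(35,255,255));B=((108,150,50),(125,255,255));Rd=((0,150,70),(6,255,255))
for n in('top0','side0'):
    for nm,c in(('Y',Y),('B',B),('R',Rd)):
        print(n,nm);[print('  ',b) for b in blobs(n,*c,amin=25)]
a=cv2.resize(load('top0')[180:290,180:320],None,fx=4,fy=4,interpolation=cv2.INTER_CUBIC)
b=cv2.resize(load('top0')[170:270,380:470],(234,260),interpolation=cv2.INTER_CUBIC)
b=np.vstack([b,np.zeros((180,234,3),np.uint8)]);save('crop1',np.hstack([a,b]))
E
```

```text
top0 Y
   ([275, 73, 33, 19, 604], [290.8, 82.0])
   ([575, 80, 16, 16, 77], [580.0, 89.2])
   ([131, 154, 24, 23, 435], [142.7, 165.1])
   ([248, 212, 25, 24, 454], [260.0, 223.5])
   ([279, 241, 35, 36, 975], [296.1, 258.8])
   ([213, 249, 36, 35, 996], [230.1, 265.9])
top0 B
   ([241, 78, 27, 16, 377], [254.1, 85.5])
   ([485, 156, 30, 28, 581], [499.7, 169.1])
   ([183, 188, 21, 20, 329], [193.2, 197.5])
top0 R
   ([262, 62, 16, 13, 162], [269.5, 68.1])
   ([518, 80, 19, 17, 74], [524.5, 90.7])
   ([54, 117, 26, 31, 709], [66.7, 132.5])
   ([143, 161, 17, 19, 84], [153.7, 172.4])
   ([425, 217, 2, 13, 25], [425.5, 222.8])
   ([352, 227, 11, 12, 109], [357.1, 232.4])
side0 Y
   ([161, 203, 28, 27, 532], [174.8, 215.7])
   ([363, 203, 38, 49, 1057], [381.1, 222.6])
   ([327, 248, 28, 34, 588], [340.9, 261.3])
   ([377, 260, 43, 53, 1444], [397.1, 282.0])
   ([239, 369, 37, 31, 944], [256.9, 385.5])
side0 B
   ([283, 81, 22, 12, 203], [293.5, 87.0])
   ([151, 245, 28, 27, 538], [164.9, 258.0])
   ([291, 326, 30, 27, 548], [305.8, 338.5])
side0 R
   ([218, 75, 16, 7, 43], [225.3, 78.5])
   ([330, 139, 14, 7, 59], [336.6, 141.8])
   ([328, 149, 14, 5, 63], [334.7, 150.9])
   ([342, 177, 11, 11, 101], [347.1, 181.9])
   ([142, 225, 18, 14, 190], [150.2, 231.4])
```

View pics/crop1.png

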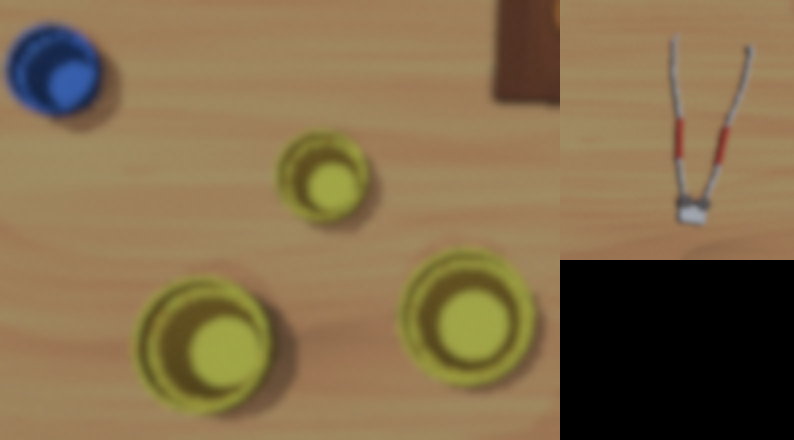

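The crop shows one small yellow cup at (261,224), the same size as the blue cup at (194,198). The other two are clearly larger, so the choice holds. The tongs lie open, with the red sleeves at about (426,223) and (441,226).

```bash
python3 - <<'E'
from h import *
Kt,Tt=cam('top');Ks,Ts=cam('side')
# rim width in px -> size ; rim centre top, side(rim ellipse top part)
for nm,t,s in(('Y',(260.3,223.8),(341,258.5)),('Bl',(193.3,197.8),(306,333))):
    p,e=meet(ray(Kt,Tt,t),ray(Ks,Ts,s));print(nm,p.round(3),e.round(4),onz(Kt,Tt,t,.075).round(3))
for nm,t,z in(('roll',(326,183),.04),('slvL',(425.7,223),.011),('slvR',(442,226),.011),('tipL',(423,186),.011),('tipR',(452,188),.011),('head',(431,251),.011),('spice',(357,232.4),.07),('big1',(296,259),.1),('big2',(230,266),.1),('can',(257,140),.1),('sauce',(143,165),.13),('ram',(410,139),.045)):
    print(nm,onz(Kt,Tt,t,z).round(3))
E
```

```text
Y [0.448 0.181 0.072] 0.0028 [0.446 0.181 0.075]
Bl [0.521 0.374 0.074] 0.0039 [0.519 0.374 0.075]
roll [ 0.572 -0.003  0.04 ]
slvL [ 0.46  -0.296  0.011]
slvR [ 0.452 -0.343  0.011]
tipL [ 0.571 -0.291  0.011]
tipR [ 0.566 -0.377  0.011]
head [ 0.378 -0.309  0.011]
spice [ 0.424 -0.091  0.07 ]
big1 [0.346 0.077 0.1  ]
big2 [0.326 0.256 0.1  ]
can [0.683 0.194 0.1  ]
sauce [0.6   0.503 0.13 ]
ram [ 0.706 -0.25   0.045]
```

```bash
cat > snap.py <<'E'
import sys,json
from h import *
s=get_state();im=imaging.get_image('wrist');save(sys.argv[1],im)
json.dump({k:np.array(s[k]).tolist() for k in('position','ee_rot')},open(f'pics/{sys.argv[1]}.json','w'))
print('snap',s['clock'],np.array(s['position']).round(4))
E
P='{"claw":1,"turn":0,"travel":[0.37,0.9,0]}'
python3 -m inch '[{"claw":1,"turn":0,"travel":[0.38,0.9,0]},{"claw":1,"turn":0,"travel":[0.38,0.9,0]},{"claw":1,"turn":0,"travel":[0.38,0.9,0]},{"claw":1,"turn":0,"travel":[0.38,0.9,0]}]'
python3 -m inch '[{"claw":1,"turn":0,"travel":[0.38,0.9,0]},{"claw":1,"turn":0,"travel":[0.38,0.9,0]},{"claw":1,"turn":0,"travel":[0.38,0.9,0]},{"claw":1,"turn":0,"travel":[0.38,0.9,0]}]' >/dev/null
python3 -m inch '[{"claw":1,"turn":0,"travel":[0.38,0.9,0]},{"claw":1,"turn":0,"travel":[0.38,0.9,0]},{"claw":1,"turn":0,"travel":[0.38,0.9,0]},{"claw":1,"turn":0,"travel":[0.38,0.9,0]},{"claw":1,"turn":0,"travel":[0.38,0.9,0]}]'
python3 -m inch '[{"claw":1,"turn":0,"travel":[0.38,0.65,0]},{"claw":1,"turn":0,"travel":[0.38,0.65,0]},{"claw":1,"turn":0,"travel":[0.38,0.65,0]},{"claw":1,"turn":0,"travel":[0.38,0.65,0]},{"claw":1,"turn":0,"travel":[0.38,0.65,0]}]'
python3 snap.py w1
python3 -m inch '[{"claw":1,"turn":0,"travel":[0,0.5,0]},{"claw":1,"turn":0,"travel":[0,0.5,0]},{"claw":1,"turn":0,"travel":[0,0.5,0]},{"claw":1,"turn":0,"travel":[0,0.5,0]}]' >/dev/null
python3 snap.py w2
python3 -m inch '[{"claw":1,"turn":0,"travel":[0.3,0.4,0]},{"claw":1,"turn":0,"travel":[0.3,0.4,0]},{"claw":1,"turn":0,"travel":[0.3,0.4,0]},{"claw":1,"turn":0,"travel":[0.3,0.4,0]}]' 
python3 snap.py w3
python3 -m inch '[{"claw":1,"turn":0,"travel":[0,0.5,0]},{"claw":1,"turn":0,"travel":[0,0.5,0]},{"claw":1,"turn":0,"travel":[0,0.5,0]},{"claw":1,"turn":0,"travel":[0,0.5,0]}]'
python3 snap.py w4
python3 - <<'E'
from h import *
import json
for c in((('w1','w2'),'Y'),(('w3','w4'),'B')): pass
save('quad',cv2.resize(np.vstack([np.hstack([load('w1'),load('w2')]),np.hstack([load('w3'),load('w4')])]),(800,500)))
E
```

```text
clock: 0.55
position: [0.2207, -0.3742, 0.2499]
ee_rot: [-0.001, 0.992, 0.126, 0.0]
contact_force: [0.9, -1.0, 0.2]
width: 0.0851
gripper_force: 0.0
clock: 1.45
position: [0.3735, -0.0115, 0.2503]
ee_rot: [-0.001, 0.991, 0.131, 0.001]
contact_force: [-0.6, -1.1, 0.9]
width: 0.0854
gripper_force: 0.0
clock: 1.95
position: [0.4482, 0.1132, 0.2497]
ee_rot: [0.0, 0.992, 0.127, -0.001]
contact_force: [0.2, -0.1, -1.1]
width: 0.0855
gripper_force: 0.0
snap 1.95 [0.4482 0.1132 0.2497]
snap 2.4 [0.4477 0.2122 0.2502]
clock: 2.85
position: [0.5088, 0.2914, 0.2496]
ee_rot: [0.001, 0.992, 0.126, -0.001]
contact_force: [-0.4, -1.3, -0.8]
width: 0.0857
gripper_force: 0.0
snap 2.85 [0.5088 0.2914 0.2496]
clock: 3.3
position: [0.5077, 0.392, 0.2504]
ee_rot: [0.001, 0.992, 0.127, -0.0]
contact_force: [-1.1, -0.5, 0.3]
width: 0.0854
gripper_force: 0.0
snap 3.3 [0.5077 0.392  0.2504]
```

View pics/quad.png

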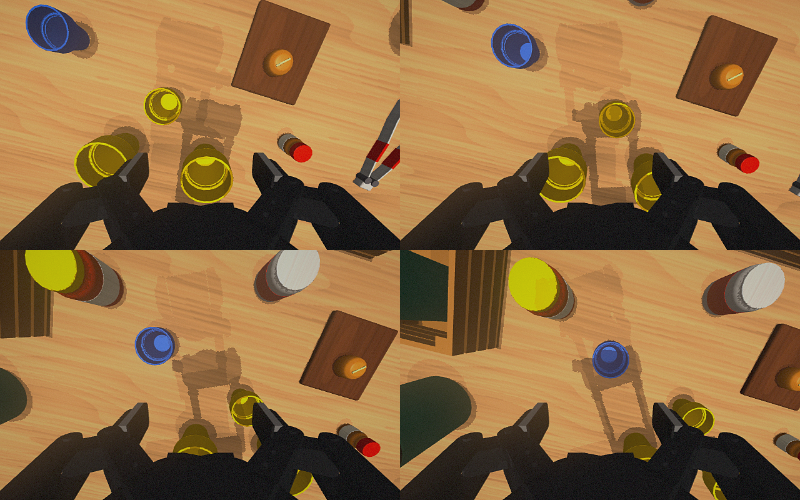

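The wrist views show the yellow cup at about (161,105) and (616,118) in the top pair, and the blue cup at (155,345) and (610,358) in the bottom pair. Both are upright and standing free of their neighbours.

```bash
cat >> h.py <<'E'
import json
def wcam(n): 
    return cam('wrist',json.load(open(f'pics/{n}.json')))
def hulls(n,lo,hi,amin=300):
    hsv=cv2.cvtColor(load(n),cv2.COLOR_RGB2HSV);m=cv2.inRange(hsv,lo,hi)
    m=cv2.morphologyEx(m,cv2.MORPH_CLOSE,np.ones((5,5)))
    cs,_=cv2.findContours(m,cv2.RETR_EXTERNAL,cv2.CHAIN_APPROX_NONE);o=[]
    for c in cs:
        if cv2.contourArea(c)>amin:
            h=cv2.convexHull(c);M=cv2.moments(h);o.append(((M['m10']/M['m00'],M['m01']/M['m00']),M['m00'],h))
    return o
Y=((25,130,50),(35,255,255));B=((108,110,40),(125,255,255));RD=((0,170,70),(6,255,255))
E
python3 - <<'E'
from h import *
for nm,col,a,b,pa,pb in(('Y',Y,'w1','w2',(260,168),(345,190)),('B',B,'w3','w4',(248,152),(336,174))):
    f=[min(hulls(n,*col),key=lambda h:np.hypot(h[0][0]-p[0],h[0][1]-p[1])) for n,p in((a,pa),(b,pb))]
    Ca,Cb=wcam(a),wcam(b)
    p,e=meet(ray(*Ca,f[0][0]),ray(*Cb,f[1][0]))
    print(nm,[np.round(x[0],1) for x in f],[cv2.boundingRect(x[2]) for x in f],[x[1] for x in f],p.round(4),e.round(4),[onz(*C,x[0],.0615).round(4) for C,x in zip((Ca,Cb),f)])
print(wcam('w1')[0].round(1).tolist())
E
```

```text
Y [array([258.4, 168.4]), array([263.7, 258.4])] [(230, 141, 62, 59), (236, 250, 53, 22)] [2609.5, 482.5] [0.4816 0.1931 0.2868] 0.0936 [array([0.4492, 0.1873, 0.0615]), array([0.3409, 0.2584, 0.0615])]
B [array([245.8, 153. ]), array([336.8, 175.4])] [(216, 123, 61, 61), (308, 147, 59, 58)] [2885.0, 2672.0] [0.5254 0.3794 0.0733] 0.0002 [array([0.5236, 0.3822, 0.0615]), array([0.5235, 0.3782, 0.0615])]
[[277.6, 0.0, 320.4], [0.0, 277.6, 201.5], [0.0, 0.0, 1.0]]
```

```bash
python3 - <<'E'
from h import *
hsv=cv2.cvtColor(load('w2'),cv2.COLOR_RGB2HSV);print(hsv[190,335:360:6].tolist(),hsv[180,320:375:6].tolist(), hsv[150,345].tolist())
Y2=((22,165,40),(38,255,255))
f=[min(hulls(n,*Y2),key=lambda h:np.hypot(h[0][0]-p[0],h[0][1]-p[1])) for n,p in(('w1',(260,168)),('w2',(345,190)))]
p,e=meet(*[ray(*wcam(n),x[0]) for n,x in zip(('w1','w2'),f)]);print([x[0] for x in f],[cv2.boundingRect(x[2]) for x in f],p.round(4),e.round(4),[onz(*wcam(n),x[0],.07).round(4) for n,x in zip(('w1','w2'),f)])
E
```

```text
[[23, 242, 190], [23, 239, 157], [22, 239, 155], [22, 238, 107], [22, 234, 107]] [[22, 229, 99], [22, 222, 125], [23, 241, 182], [22, 239, 156], [23, 239, 162], [23, 239, 155], [21, 185, 102], [22, 237, 99], [23, 243, 188], [13, 140, 166]] [14, 141, 193]
[(259.89093755435727, 169.28109236388937), (346.2343887423043, 191.1727603970348)] [(230, 140, 62, 60), (318, 162, 58, 59)] [0.4502 0.1842 0.0693] 0.0002 [array([0.4504, 0.184 , 0.07  ]), array([0.4502, 0.1843, 0.07  ])]
```

```bash

python3 -m inch '[{"claw":1,"turn":0,"travel":[-0.29,-1,0]},{"claw":1,"turn":0,"travel":[-0.29,-1,0]},{"claw":1,"turn":0,"travel":[-0.29,-1,0]},{"claw":1,"turn":0,"travel":[-0.29,-1,0]},{"claw":1,"turn":0,"travel":[-0.29,-1,0]}]' >/dev/null
python3 -m inch '[{"claw":1,"turn":0,"travel":[0,-0.045,-0.25]},{"claw":1,"turn":0,"travel":[0,-0.045,-0.5]},{"claw":1,"turn":0,"travel":[0,-0.045,-0.65]},{"claw":1,"turn":0,"travel":[0,-0.045,-0.65]}]'
python3 snap.py w5
python3 - <<'E'
from h import *
save('w5s',cv2.resize(load('w5'),(480,300)))
s=get_state();print(proj(*cam('wrist',s),[.450,.184,.075]))
E
```

```text
clock: 4.25
position: [0.4465, 0.1822, 0.117]
ee_rot: [0.001, 0.992, 0.126, -0.005]
contact_force: [-0.8, 0.0, 0.2]
width: 0.0854
gripper_force: 0.0
snap 4.25 [0.4465 0.1822 0.117 ]
[321.69805589 230.25157987]
```

View pics/w5s.png

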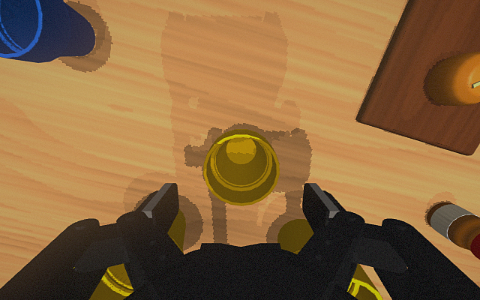

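The view shows the small cup at (240,168), centred between the fingers at columns 165 and 315. I'm going down and closing.

```bash

python3 -m inch '[{"claw":1,"turn":0,"travel":[0,0,-0.15]},{"claw":1,"turn":0,"travel":[0,0,-0.28]},{"claw":1,"turn":0,"travel":[0,0,-0.28]},{"claw":1,"turn":0,"travel":[0,0,-0.28]}]' 30
python3 -m inch '[{"claw":-1,"turn":0,"travel":[0,0,0]},{"claw":-1,"turn":0,"travel":[0,0,0]},{"claw":-1,"turn":0,"travel":[0,0,0]},{"claw":-1,"turn":0,"travel":[0,0,0]},{"claw":-1,"turn":0,"travel":[0,0,0]}]' 30
python3 -m inch '[{"claw":-1,"turn":0,"travel":[0,0,0.1]},{"claw":-1,"turn":0,"travel":[0,0,0.3]},{"claw":-1,"turn":0,"travel":[0,0,0.5]},{"claw":-1,"turn":0,"travel":[0,0,0.5]}]' 30
```

```text
clock: 4.7
position: [0.4517, 0.1846, 0.0661]
ee_rot: [-0.0, 0.992, 0.126, 0.001]
contact_force: [-1.0, 0.4, 0.4]
width: 0.0854
gripper_force: 0.0
clock: 5.2
position: [0.4522, 0.1846, 0.0666]
ee_rot: [0.0, 0.992, 0.127, 0.002]
contact_force: [-0.1, -1.3, 5.6]
width: 0.064
gripper_force: 31.5
clock: 5.6
position: [0.4544, 0.1855, 0.1706]
ee_rot: [-0.001, 0.992, 0.127, 0.007]
contact_force: [0.1, 1.1, -1.2]
width: 0.0637
gripper_force: 34.2
```

```bash

python3 -m inch '[{"claw":-1,"turn":0,"travel":[0.09,0.24,0]},{"claw":-1,"turn":0,"travel":[0.18,0.48,0]},{"claw":-1,"turn":0,"travel":[0.27,0.72,0]},{"claw":-1,"turn":0,"travel":[0.36,0.95,0]},{"claw":-1,"turn":0,"travel":[0.37,0.975,0]}]'
python3 -m inch '[{"claw":-1,"turn":0,"travel":[0,0,0]},{"claw":-1,"turn":0,"travel":[0,0,0]}]'
python3 snap.py w6
python3 - <<'E'
from h import *
t=imaging.get_image('top');save('t6',t);s=imaging.get_image('side');save('s6',s)
a=cv2.resize(load('w6'),(480,300));b=cv2.resize(s[280:400,240:400],(400,300),interpolation=cv2.INTER_CUBIC)
save('chk6',np.hstack([a,b])[:, :800])
f=[h for h in hulls('w6',*B)]
for x in f: print(x[0],cv2.boundingRect(x[2]))
print(proj(*wcam('w6'),[.525,.379,.075]))
E
```

```text
clock: 6.1
position: [0.5261, 0.3847, 0.1637]
ee_rot: [-0.002, 0.992, 0.128, 0.001]
contact_force: [0.6, -1.1, -0.5]
width: 0.0634
gripper_force: 34.3
clock: 6.3
position: [0.5233, 0.3783, 0.1637]
ee_rot: [0.001, 0.992, 0.127, -0.001]
contact_force: [-0.1, -0.0, -1.6]
width: 0.0636
gripper_force: 34.3
snap 6.3 [0.5233 0.3783 0.1637]
(321.39987369387984, 192.85308301756803) (282, 166, 80, 48)
[321.78760251 209.55560641]
```

View pics/chk6.png

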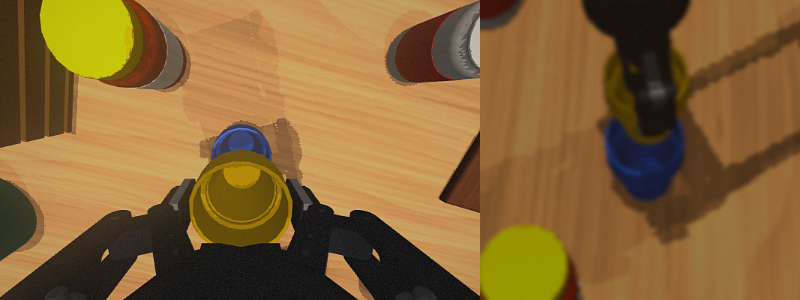

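The held yellow cup is centred at (240,200), in line with the blue cup behind it at (241,142). The side view shows it directly over the blue cup. I'm lowering it in steps.

```bash

python3 -m inch '[{"claw":-1,"turn":0,"travel":[0,0,-0.1]},{"claw":-1,"turn":0,"travel":[0,0,-0.2]},{"claw":-1,"turn":0,"travel":[0,0,-0.2]}]'
python3 -m inch '[{"claw":-1,"turn":0,"travel":[0,0,-0.05]},{"claw":-1,"turn":0,"travel":[0,0,-0.1]},{"claw":-1,"turn":0,"travel":[0,0,-0.12]},{"claw":-1,"turn":0,"travel":[0,0,-0.12]}]'
python3 -m inch '[{"claw":-1,"turn":0,"travel":[0,0,-0.02]},{"claw":-1,"turn":0,"travel":[0,0,-0.03]},{"claw":-1,"turn":0,"travel":[0,0,-0.03]}]'
```

```text
clock: 6.75
position: [0.5223, 0.377, 0.122]
ee_rot: [0.001, 0.992, 0.126, -0.003]
contact_force: [-1.2, 0.0, -1.9]
width: 0.0639
gripper_force: 34.3
clock: 7.15
position: [0.5243, 0.3792, 0.0998]
ee_rot: [0.0, 0.992, 0.127, -0.0]
contact_force: [-0.1, -0.2, -1.8]
width: 0.0637
gripper_force: 34.3
clock: 7.45
position: [0.5245, 0.3795, 0.0943]
ee_rot: [0.0, 0.992, 0.127, 0.0]
contact_force: [1.0, 0.1, -0.7]
width: 0.0636
gripper_force: 34.3
```

```bash

python3 -m inch '[{"claw":-1,"turn":0,"travel":[0,0,-0.01]},{"claw":-1,"turn":0,"travel":[0,0,-0.015]},{"claw":-1,"turn":0,"travel":[0,0,-0.015]}]'
python3 -c "
from h import *
s=imaging.get_image('side');save('s7',s);save('s7c',cv2.resize(s[280:400,240:400],(640,480),interpolation=cv2.INTER_CUBIC))"
```

```text
clock: 7.75
position: [0.5251, 0.3803, 0.0936]
ee_rot: [-0.001, 0.992, 0.127, 0.001]
contact_force: [-1.3, 0.1, 7.5]
width: 0.0637
gripper_force: 35.1
```

View pics/s7c.png

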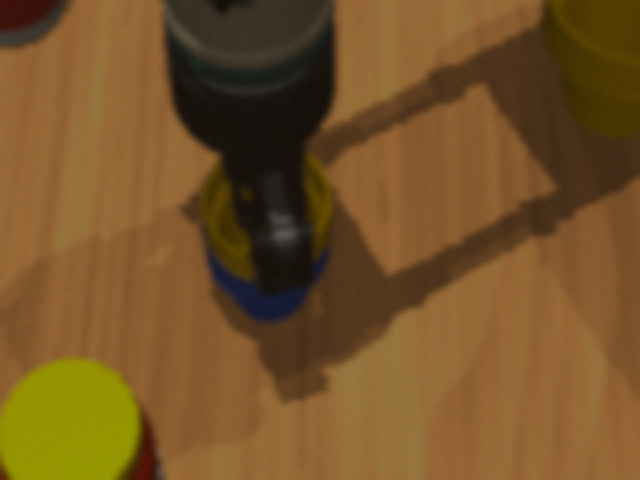

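Seated: the force rose to 7.5 N at 27 mm above the grasp height, as nesting predicts. The side view shows the yellow collar at (268,210) on the blue cup at (268,290). Now I'll release, rise and look from two places.

```bash

python3 -m inch '[{"claw":0.85,"turn":0,"travel":[0,0,0]},{"claw":1,"turn":0,"travel":[0,0,0]},{"claw":1,"turn":0,"travel":[0,0,0]},{"claw":1,"turn":0,"travel":[0,0,0]}]'
python3 -m inch '[{"claw":1,"turn":0,"travel":[0,0,0.1]},{"claw":1,"turn":0,"travel":[0,0,0.3]},{"claw":1,"turn":0,"travel":[0,0,0.5]},{"claw":1,"turn":0,"travel":[0,0,0.7]},{"claw":1,"turn":0,"travel":[0,0,0.9]}]'
python3 -m inch '[{"claw":1,"turn":0,"travel":[0,0,0]},{"claw":1,"turn":0,"travel":[0,0,0]}]' >/dev/null
python3 snap.py w8
python3 -m inch '[{"claw":1,"turn":0,"travel":[0,-0.25,0]},{"claw":1,"turn":0,"travel":[0,-0.5,0]},{"claw":1,"turn":0,"travel":[0,-0.5,0]},{"claw":1,"turn":0,"travel":[0,-0.5,0]}]'
python3 snap.py w9
python3 - <<'E'
from h import *
Y2=((20,165,40),(38,255,255))
C=[]
for n in('w8','w9'):
    f=hulls(n,*Y2);b=hulls(n,*B)
    for x in f: print(n,'Y',np.round(x[0],1),cv2.boundingRect(x[2]))
    for x in b: print(n,'B',np.round(x[0],1),cv2.boundingRect(x[2]))
    print(proj(*wcam(n),[.525,.379,.1]))
save('w89',np.hstack([cv2.resize(load(n),(400,250)) for n in('w8','w9')]))
E
```

```text
clock: 8.2
position: [0.5242, 0.3792, 0.091]
ee_rot: [0.0, 0.992, 0.127, -0.0]
contact_force: [0.4, -0.5, 0.1]
width: 0.0854
gripper_force: 0.0
clock: 8.7
position: [0.5241, 0.3792, 0.2727]
ee_rot: [0.0, 0.992, 0.127, -0.0]
contact_force: [0.6, -0.1, 0.8]
width: 0.0852
gripper_force: 0.0
snap 8.9 [0.5246 0.3795 0.2723]
clock: 9.35
position: [0.5238, 0.2782, 0.2697]
ee_rot: [0.0, 0.992, 0.125, -0.002]
contact_force: [-0.9, 0.0, -0.9]
width: 0.0854
gripper_force: 0.0
snap 9.35 [0.5238 0.2782 0.2697]
w8 Y [492.6 377.8] (469, 351, 54, 49)
w8 Y [371.3 315.9] (343, 292, 61, 48)
w8 Y [320.9 190. ] (292, 160, 59, 61)
w8 Y [183.8  72.1] (134, 7, 111, 112)
[322.49833951 189.02434114]
w9 Y [405.3 312. ] (397, 293, 22, 45)
w9 Y [300.2 308.6] (264, 278, 72, 55)
w9 Y [229.8 165.6] (197, 136, 67, 62)
w9 Y [19.1 71.7] (8, 43, 22, 60)
w9 Y [78.4 58.1] (34, 0, 100, 130)
[229.91195937 164.75533282]
```

View pics/w89.png

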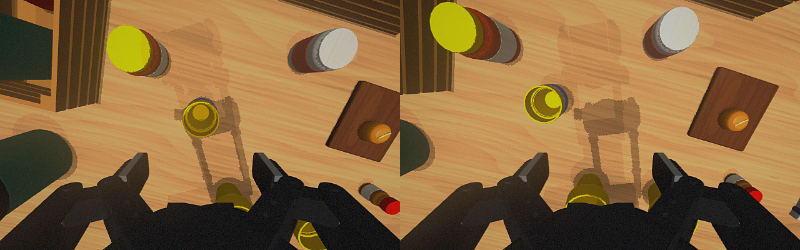

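The nested pair stands upright in both views: a yellow mouth at (200,118) and (545,103) with a thin blue edge below. Next I'll look at the roll and the tongs.

```bash

python3 -m inch '[{"claw":1,"turn":0,"travel":[0.18,-0.25,0]},{"claw":1,"turn":0,"travel":[0.18,-0.5,0]},{"claw":1,"turn":0,"travel":[0.18,-0.75,0]},{"claw":1,"turn":0,"travel":[0.18,-1,0]},{"claw":1,"turn":0,"travel":[0.18,-1,0]}]' >/dev/null
python3 -m inch '[{"claw":1,"turn":0,"travel":[0,-0.1,0]},{"claw":1,"turn":0,"travel":[0,-0.1,0]}]' |head -2
python3 snap.py r1
python3 -m inch '[{"claw":1,"turn":0,"travel":[0,-0.25,0]},{"claw":1,"turn":0,"travel":[0,-0.5,0]},{"claw":1,"turn":0,"travel":[0,-0.5,0]},{"claw":1,"turn":0,"travel":[0,-0.5,0]}]' |head -2
python3 snap.py r2
python3 -m inch '[{"claw":1,"turn":-0.04,"travel":[0,-0.25,0]},{"claw":1,"turn":-0.08,"travel":[-0.1,-0.5,0]},{"claw":1,"turn":-0.12,"travel":[-0.2,-0.75,0]},{"claw":1,"turn":-0.12,"travel":[-0.3,-1,0]},{"claw":1,"turn":-0.12,"travel":[-0.3,-1,0]}]' |head -3
python3 -m inch '[{"claw":1,"turn":0,"travel":[-0.1,-0.2,0]},{"claw":1,"turn":0,"travel":[-0.22,-0.35,0]},{"claw":1,"turn":0,"travel":[-0.22,-0.35,0]},{"claw":1,"turn":0,"travel":[-0.22,-0.35,0]}]' |head -3
python3 snap.py t1
python3 -m inch '[{"claw":1,"turn":0,"travel":[0,-0.2,0]},{"claw":1,"turn":0,"travel":[0,-0.35,0]},{"claw":1,"turn":0,"travel":[0,-0.35,0]},{"claw":1,"turn":0,"travel":[0,-0.35,0]}]'
python3 snap.py t2
python3 - <<'E'
from h import *
save('rt',cv2.resize(np.vstack([np.hstack([load('r1'),load('r2')]),np.hstack([load('t1'),load('t2')])]),(800,500)))
Y2=((20,165,40),(38,255,255))
c=[(320.9,190.),(229.8,165.6)];print('nest',meet(ray(*wcam('w8'),c[0]),ray(*wcam('w9'),c[1])))
for n,q in zip(('w8','w9'),c): print(onz(*wcam(n),q,.09))
E
```

```text
clock: 10.1
position: [0.5607, 0.0588, 0.2706]
snap 10.1 [0.5607 0.0588 0.2706]
clock: 10.55
position: [0.5607, -0.0397, 0.2709]
snap 10.55 [ 0.5607 -0.0397  0.2709]
clock: 11.1
position: [0.4997, -0.2427, 0.2712]
ee_rot: [0.001, 0.998, -0.062, -0.0]
clock: 11.5
position: [0.4573, -0.3091, 0.2713]
ee_rot: [-0.001, 0.998, -0.061, 0.0]
snap 11.5 [ 0.4573 -0.3091  0.2713]
clock: 11.95
position: [0.4576, -0.379, 0.2709]
ee_rot: [-0.001, 0.998, -0.061, -0.0]
contact_force: [0.1, 1.0, -0.2]
width: 0.0853
gripper_force: 0.0
snap 11.95 [ 0.4576 -0.379   0.2709]
nest (array([0.52232555, 0.37993534, 0.09580111]), np.float64(0.0005709141751931204))
[0.52075089 0.37959808 0.09      ]
[0.52133761 0.38155518 0.09      ]
```

View pics/rt.png

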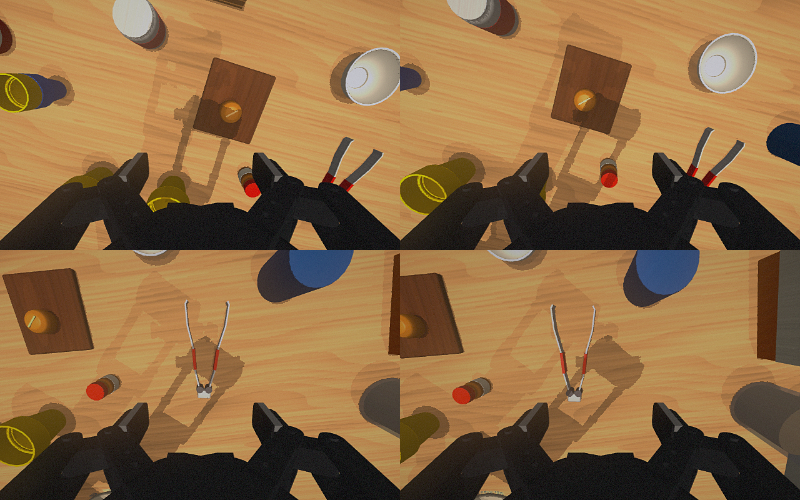

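The wrist views show the roll at (231,112) in r1 and (585,100) in r2. The tongs are in t1 with sleeves at (194,359) and (216,359), head at (204,390), and tips at (187,302) and (228,304). In t2 they are shifted: sleeves at (563,362) and (584,363).

```bash
python3 - <<'E'
from h import *
RD=((0,190,60),(8,255,255))
near=lambda n,p,c,am=40:min(hulls(n,*c,amin=am),key=lambda h:np.hypot(h[0][0]-p[0],h[0][1]-p[1]))
S=[]
for nm,a,b in(('L',(310,174),(261,179)),('R',(346,174),(295,181))):
    f=near('t1',a,RD),near('t2',b,RD)
    p,e=meet(ray(*wcam('t1'),f[0][0]),ray(*wcam('t2'),f[1][0]));S.append(p)
    print(nm,[np.round(x[0],1) for x in f],[cv2.boundingRect(x[2]) for x in f],p.round(4),e.round(4))
S=np.array(S);d=S[0]-S[1];print('sleeve gap',np.linalg.norm(d[:2]),'mid',S.mean(0).round(4),'axis ang',np.degrees(np.arctan2(d[1],d[0]))-90)
for nm,c in(('head',((326,224),(278,230))),('tipL',((298,83.5),(245,89.5))),('tipR',((365,86),(312,90.5)))):
    p,e=meet(ray(*wcam('t1'),c[0]),ray(*wcam('t2'),c[1]));print(nm,p.round(4),e.round(4),[onz(*wcam(n),q,.022).round(4) for n,q in zip(('t1','t2'),c)])
OR=((10,150,90),(19,255,255))
for n in('r1','r2'):
    hsv=cv2.cvtColor(load(n),cv2.COLOR_RGB2HSV);p=(370,180) if n=='r1' else (296,162);print(n,hsv[p[1],p[0]],[ (np.round(x[0],1),cv2.boundingRect(x[2])) for x in hulls(n,(8,190,120),(20,255,255),100)])
E
```

```text
L [array([310.4, 174.4]), array([259.8, 180.9])] [(307, 158, 8, 34), (256, 165, 9, 33)] [ 0.4612 -0.2939  0.0213] 0.0003
R [array([345.7, 174.4]), array([295. , 181.5])] [(342, 159, 9, 34), (291, 165, 9, 34)] [ 0.4548 -0.3415  0.0207] 0.0012
sleeve gap 0.04801893391389292 mid [ 0.458  -0.3177  0.021 ] axis ang -7.618445895474167
head [ 0.3865 -0.3064  0.0185] 0.0005 [array([ 0.388 , -0.3065,  0.022 ]), array([ 0.3875, -0.3071,  0.022 ])]
tipL [ 0.5799 -0.2927  0.0062] 0.0012 [array([ 0.577 , -0.2937,  0.022 ]), array([ 0.5782, -0.2965,  0.022 ])]
tipR [ 0.5673 -0.3794  0.0041] 0.0031 [array([ 0.5638, -0.3764,  0.022 ]), array([ 0.5667, -0.3798,  0.022 ])]
r1 [ 15 197 155] [(array([369.7, 178.9]), (354, 162, 33, 34))]
r2 [ 34  57 202] [(array([293.8, 158.8]), (278, 143, 34, 34))]
```

```bash

python3 -m inch '[{"claw":1,"turn":-0.0085,"travel":[0,0.2,-0.2]},{"claw":1,"turn":-0.0085,"travel":[0,0.305,-0.4]},{"claw":1,"turn":-0.0085,"travel":[0,0.305,-0.6]},{"claw":1,"turn":-0.0085,"travel":[0,0.305,-0.8]},{"claw":1,"turn":-0.0085,"travel":[0,0.305,-0.8]}]' >/dev/null
python3 -m inch '[{"claw":1,"turn":0,"travel":[0,0,0]},{"claw":1,"turn":0,"travel":[0,0,0]}]'
python3 snap.py t3
python3 - <<'E'
from h import *
s=get_state();print('toolx deg',np.degrees(np.arctan2(*R(s['ee_rot'])[[1,0],0])))
C=wcam('t3')
P=[]
for x in hulls('t3',(0,190,60),(8,255,255),150):
    p=onz(*C,x[0],.021);print(np.round(x[0],1),cv2.boundingRect(x[2]),p.round(4));P.append(p)
print(proj(*C,[.458,-.3177,.021]))
c=[hulls(n,(8,190,120),(20,255,255),100)[0][0] for n in('r1','r2')]
p,e=meet(ray(*wcam('r1'),c[0]),ray(*wcam('r2'),c[1]));print('roll',p.round(4),e.round(4),[onz(*wcam(n),q,.035).round(4) for n,q in zip(('r1','r2'),c)])
# board corners z check
save('t3s',cv2.resize(load('t3'),(480,300)))
E
```

```text
clock: 12.7
position: [0.458, -0.3203, 0.1137]
ee_rot: [0.001, 0.997, -0.075, 0.002]
contact_force: [1.1, -0.2, 0.2]
width: 0.0851
gripper_force: 0.0
snap 12.7 [ 0.458  -0.3203  0.1137]
toolx deg -8.565806395778669
[ 23.3 310.4] (0, 284, 54, 55) [ 0.4049 -0.0397  0.021 ]
[289.9 209.6] (282, 181, 16, 57) [ 0.4624 -0.2946  0.021 ]
[347.3 208.8] (340, 180, 16, 59) [ 0.456 -0.341  0.021]
[318.72766781 210.63039603]
roll [0.5773 0.0006 0.0502] 0.0007 [array([ 0.5748, -0.0028,  0.035 ]), array([0.5755, 0.0016, 0.035 ])]
```

View pics/t3s.png

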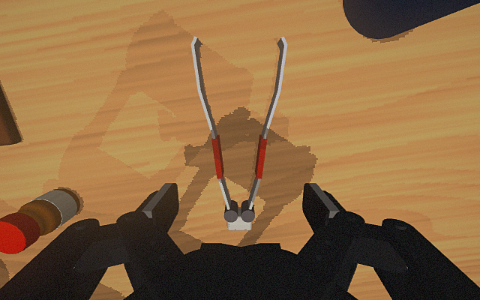

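Both sleeves sit symmetrically about the tool axis, at (217,157) and (262,156), with the fingers outside them. I've now viewed ten pictures, so I'll check with numbers only from here. Going down onto the sleeves.

```bash

python3 -m inch '[{"claw":1,"turn":0,"travel":[0.01,0.01,-0.2]},{"claw":1,"turn":0,"travel":[0.01,0.01,-0.35]},{"claw":1,"turn":0,"travel":[0.01,0.01,-0.43]},{"claw":1,"turn":0,"travel":[0.01,0.01,-0.445]},{"claw":1,"turn":0,"travel":[0.01,0.01,-0.445]}]' 20
python3 -m inch '[{"claw":0.3,"turn":0,"travel":[0,0,0]},{"claw":0.3,"turn":0,"travel":[0,0,0]},{"claw":0.3,"turn":0,"travel":[0,0,0]},{"claw":0.2,"turn":0,"travel":[0,0,0]},{"claw":0.2,"turn":0,"travel":[0,0,0]}]' 20
python3 -m inch '[{"claw":0.15,"turn":0,"travel":[0,0,0]},{"claw":0.15,"turn":0,"travel":[0,0,0]},{"claw":0.15,"turn":0,"travel":[0,0,0]}]' 20
```

```text
clock: 13.25
position: [0.4592, -0.3184, 0.0235]
ee_rot: [0.001, 0.997, -0.075, 0.001]
contact_force: [0.3, -0.5, -0.4]
width: 0.0854
gripper_force: 0.0
clock: 13.75
position: [0.4595, -0.3185, 0.0243]
ee_rot: [0.001, 0.997, -0.075, 0.002]
contact_force: [-1.5, 0.9, 9.2]
width: 0.0513
gripper_force: 8.2
clock: 14.05
position: [0.4596, -0.3186, 0.0244]
ee_rot: [0.001, 0.997, -0.075, 0.002]
contact_force: [0.7, 0.1, 8.8]
width: 0.0492
gripper_force: 8.8
```

```bash

python3 -m inch '[{"claw":0.15,"turn":0,"travel":[0,0,0.05]},{"claw":0.15,"turn":0,"travel":[0,0,0.15]},{"claw":0.15,"turn":0,"travel":[0,0,0.3]},{"claw":0.15,"turn":0,"travel":[0,0,0.5]},{"claw":0.15,"turn":0,"travel":[0,0,0.5]}]' 20
python3 -m inch '[{"claw":0.15,"turn":0,"travel":[0,0,0]},{"claw":0.15,"turn":0,"travel":[0,0,0]}]'
python3 snap.py t4
python3 - <<'E'
from h import *
C=wcam('t4');s=json.load(open('pics/t4.json'))
for x in hulls('t4',(0,190,60),(8,255,255),100): print('red',np.round(x[0],1),cv2.boundingRect(x[2]))
# expected tip plate ends at tool coords if level
T=np.eye(4);T[:3,:3]=R(s['ee_rot']);T[:3,3]=s['position']
for y in(-.034,.034):
    for x,z in((.12,0),(.072,0)):
        print('exp tip top',x,y,proj(*C,(T@[x,y,z,1])[:3]).round(1))
# bright/grey low-sat pixels around the tip area
hsv=cv2.cvtColor(load('t4'),cv2.COLOR_RGB2HSV);m=cv2.inRange(hsv,(0,0,60),(180,75,255));m[190:]=0
k,l,st,c=cv2.connectedComponentsWithStats(m)
for i in range(1,k):
    if st[i][4]>60: print(st[i])
E
```

```text
clock: 14.55
position: [0.4612, -0.32, 0.1279]
ee_rot: [0.003, 0.997, -0.075, 0.004]
contact_force: [0.6, -0.5, -1.1]
width: 0.0493
gripper_force: 6.0
clock: 14.75
position: [0.4574, -0.3167, 0.1213]
ee_rot: [-0.001, 0.997, -0.075, -0.001]
contact_force: [-0.1, -0.4, -1.5]
width: 0.0492
gripper_force: 6.2
snap 14.75 [ 0.4574 -0.3167  0.1213]
red [361. 220.] (348, 198, 29, 51)
red [279.8 219.6] (265, 198, 28, 50)
exp tip top 0.12 -0.034 [233.9 -21.5]
exp tip top 0.072 -0.034 [243.3 111.7]
exp tip top 0.12 0.034 [413.6 -21.7]
exp tip top 0.072 0.034 [403.6 111.5]
[ 458    0   71   51 1175]
[  0 183  92   7 399]
[580 185  60   5 211]
```

```bash
python3 - <<'E'
from h import *
C=wcam('t4');s=json.load(open('pics/t4.json'))
hsv=cv2.cvtColor(load('t4'),cv2.COLOR_RGB2HSV)
T=np.eye(4);T[:3,:3]=R(s['ee_rot']);T[:3,3]=s['position']
m=cv2.inRange(hsv,(0,0,0),(180,95,255))
for r in(5,30,60,90,120,150,180):
    x=np.where(m[r,180:460])[0]+180
    g=np.split(x,np.where(np.diff(x)>2)[0]+1) if len(x) else []
    print(r,[(a[0],a[-1]) for a in g if len(a)>1])
for z in(-.012,0,.012):
  print('z',z,'sleeve',[proj(*C,(T@[x,.0205,z,1])[:3]).round(0) for x in(-.022,.022)],[proj(*C,(T@[x,.0335,z,1])[:3]).round(0) for x in(.072,.11)])
E
```

```text
5 [(np.int64(458), np.int64(459))]
30 []
60 []
90 []
120 []
150 []
180 []
z -0.012 sleeve [array([367., 319.]), array([371., 232.])] [array([411., 110.]), array([421.,  -5.])]
z 0 sleeve [array([363., 304.]), array([367., 223.])] [array([402., 112.]), array([410.,   9.])]
z 0.012 sleeve [array([360., 290.]), array([363., 215.])] [array([395., 113.]), array([401.,  20.])]
```

```bash
python3 - <<'E'
from h import *
im=load('t4');hsv=cv2.cvtColor(im,cv2.COLOR_RGB2HSV)
for r in(10,60,111,160,190): 
    print(r,[tuple(int(v) for v in hsv[r,c]) for c in range(352,440,5)])
m=cv2.inRange(hsv,(0,170,40),(8,255,255))
for r in range(190,262,8):
    x=np.where(m[r,340:400])[0]+340; print(r,(x.min(),x.max()) if len(x) else None, end=' ')
E
```

```text
10 [(16, 142, 218), (16, 140, 221), (17, 139, 219), (17, 134, 219), (18, 139, 219), (18, 139, 216), (18, 133, 219), (18, 133, 219), (18, 132, 219), (18, 139, 218), (17, 136, 221), (17, 139, 217), (17, 135, 219), (17, 135, 219), (17, 142, 216), (18, 132, 219), (19, 129, 220), (19, 140, 215)]
60 [(18, 141, 222), (17, 140, 221), (17, 137, 222), (18, 134, 222), (18, 134, 222), (18, 140, 221), (17, 142, 221), (18, 140, 222), (18, 141, 222), (17, 137, 222), (18, 143, 221), (16, 143, 221), (17, 143, 221), (17, 138, 222), (17, 137, 221), (17, 137, 219), (18, 135, 224), (18, 134, 220)]
111 [(19, 132, 222), (18, 138, 222), (17, 136, 221), (17, 139, 225), (16, 140, 224), (16, 143, 223), (16, 146, 223), (15, 139, 225), (16, 146, 224), (15, 144, 223), (16, 145, 224), (16, 151, 221), (16, 142, 222), (16, 142, 223), (17, 139, 224), (17, 135, 223), (17, 136, 223), (17, 137, 221)]
160 [(14, 144, 222), (14, 149, 210), (15, 138, 142), (14, 141, 147), (15, 154, 164), (15, 152, 166), (15, 141, 225), (16, 144, 222), (15, 141, 222), (17, 142, 224), (17, 138, 224), (16, 138, 224), (16, 141, 222), (16, 145, 222), (16, 139, 224), (16, 144, 223), (16, 151, 221), (15, 143, 220)]
190 [(14, 143, 180), (14, 149, 182), (14, 138, 187), (15, 149, 188), (15, 147, 186), (15, 149, 182), (15, 146, 178), (15, 143, 178), (14, 142, 178), (19, 132, 223), (19, 132, 226), (19, 125, 224), (20, 132, 222), (19, 134, 225), (19, 132, 223), (18, 137, 223), (18, 134, 224), (17, 138, 222)]
190 None 198 (np.int64(363), np.int64(376)) 206 (np.int64(348), np.int64(367)) 214 (np.int64(349), np.int64(367)) 222 (np.int64(348), np.int64(367)) 230 (np.int64(348), np.int64(367)) 238 (np.int64(351), np.int64(367)) 246 (np.int64(361), np.int64(367)) 254 None
```

```bash
python3 - <<'E'
from h import *
im=load('t4');hsv=cv2.cvtColor(im,cv2.COLOR_RGB2HSV)
# ascii class map: R red, m metal(low sat, bright), g grey, # black, . wood, s shaded wood
def ch(h,s,v):
    if v<45: return '#'
    if (h<8 or h>172) and s>170: return 'R'
    if s<100: return 'm' if v>110 else 'g'
    return '.' if v>200 else 's'
for r in range(140,330,7): print(f'{r:3d}',''.join(ch(*map(int,hsv[r,c])) for c in range(215,430,3)))
st=imaging.get_image('side');save('s8',st);t=imaging.get_image('top');save('t8',t)
for n in('s8','t8'):
    print(n,[(np.round(x[0],1),cv2.boundingRect(x[2])) for x in hulls(n,(0,150,60),(8,255,255),15)])
print(proj(*cam('side'),[.458,-.317,.121]),proj(*cam('top'),[.458,-.317,.121]))
s=get_state();print(s['contact_force'],s['moment'],R(s['ee_rot']).T@s['moment'])
E
```

```text
140 .........................ss.........sss.............sss.................
147 .........................sss...ssssssssss...........sss.................
154 .........................ssssssssssssssssss........sss..................
161 .........................sssssssssssssssssssss..sssssss.................
168 .........................sssssssssssssssssssssssssssss..................
175 .......................ssssssssssssssssssssssssssssss...................
182 ......................ssssssssssssssssssssssssssssssssss................
189 .....................sssssssssssssssssssssssssssssssssssssss............
196 ss.............sssssssssssssssssssssssssssssssssssssssssssssssss........
203 ggggggmgggggggggggggRsRRRRsggggggggmmggggggggRsRRsRsgggmmmgmmmmmmgmgmmgg
210 ggggggggggggggggggggRsRRRssggggggggmmggggggggRRRRRRsgggggmmggmmgmggmmggg
217 ggggggggggggmgggggggRsssRRsggggggggmmggggggggRRsRRRsggggggggmmmgmmgmmmgg
224 ggggggggggggggggggggRRRRRRsgggmggggmmggggggggRRRRRRsggggggggggmmgmmmggmg
231 ggggggggggggggggggggRsRRRssggggggggssggggggggRsRsRRsggggggggggggggmggmgg
238 gggggggggggggggggg
[... 1023 characters left out ...]
##############################gg
s8 [(array([276.4, 395.5]), (274, 389, 5, 11)), (array([237.9, 280.3]), (229, 275, 19, 13)), (array([150.8, 235. ]), (142, 224, 18, 27)), (array([347.1, 182.4]), (341, 177, 13, 12)), (array([329.7, 127.9]), (325, 122, 10, 13)), (array([226.4,  84.8]), (218, 74, 16, 27))]
t8 [(array([357.3, 232.2]), (352, 226, 12, 13)), (array([152.2, 171.4]), (142, 160, 18, 20)), (array([ 75.4, 139.5]), (54, 117, 49, 45)), (array([525.5,  89.8]), (518, 80, 19, 18)), (array([270.2,  72.5]), (262, 62, 16, 29))]
[336.22860224 118.8291328 ] [440.97835289 218.26342025]
[-0.59141205 -0.4722715  -2.520976  ] [-0.08901918 -0.01198463 -0.00657602] [-0.08621181  0.02515972  0.00676767]
```

The wrist picture shows that the tongs pivoted in the light grip. They now hang head down with the tips up, because I held them too far forward and too high. I'll move back 90 mm, set the head on the counter and roll them flat along an arc.

```bash

python3 -m inch '[{"claw":0.15,"turn":0,"travel":[-0.1,0.015,0]},{"claw":0.15,"turn":0,"travel":[-0.25,0.04,0]},{"claw":0.15,"turn":0,"travel":[-0.4,0.06,0]},{"claw":0.15,"turn":0,"travel":[-0.445,0.067,0]},{"claw":0.15,"turn":0,"travel":[-0.445,0.067,0]}]'|head -4
python3 -m inch '[{"claw":0.15,"turn":0,"travel":[0,0,-0.05]},{"claw":0.15,"turn":0,"travel":[0,0,-0.09]},{"claw":0.15,"turn":0,"travel":[0,0,-0.09]}]'
python3 -m inch '[{"claw":0.15,"turn":0,"travel":[0,0,-0.02]},{"claw":0.15,"turn":0,"travel":[0,0,-0.03]},{"claw":0.15,"turn":0,"travel":[0,0,-0.03]}]'
```

```text
clock: 15.4
position: [0.3683, -0.3037, 0.1218]
ee_rot: [-0.001, 0.997, -0.076, -0.001]
contact_force: [-0.1, -0.3, -1.4]
clock: 15.7
position: [0.3704, -0.3047, 0.1034]
ee_rot: [0.0, 0.997, -0.075, 0.0]
contact_force: [-0.1, -0.0, -0.4]
width: 0.0492
gripper_force: 0.0
clock: 16.0
position: [0.3693, -0.3039, 0.0977]
ee_rot: [-0.0, 0.997, -0.075, -0.0]
contact_force: [-0.2, 0.6, 0.6]
width: 0.0489
gripper_force: 0.0
```

```bash
python3 snap.py t9; python3 - <<'E'
from h import *
im=load('t9');hsv=cv2.cvtColor(im,cv2.COLOR_RGB2HSV)
def ch(h,s,v):
    if v<45: return '#'
    if (h<8 or h>172) and s>170: return 'R'
    if s<100: return 'm' if v>110 else 'g'
    return '.' if v>200 else 's'
for r in range(0,400,10): print(f'{r:3d}',''.join(ch(*map(int,hsv[r,c])) for c in range(0,640,6)))
for n in('top','side'):
    t=imaging.get_image(n);save(n+'9',t)
    print(n,[(np.round(x[0],1),cv2.boundingRect(x[2])) for x in hulls(n+'9',(0,150,60),(8,255,255),8)])
E
```

```text
snap 16.0 [ 0.3693 -0.3039  0.0977]
  0 sssssssssssssssssssssssssssssssssssssmsssssssssssssssmsssssssssssssssssssssssssssssssssssssssssssssssssssss
 10 ssssssssssssssssssssssssssssssssssssssmssssssssssssssmsssssssssssssssssssssssssssssssssssssssssssssssssssss
 20 sssssssssssssssssssssssssssssssssssssssmsssssssssssssRRssssssssssssssssssssssssssssssssssssssssssssssssssss
 30 sssssssssssssssssssssssssssssssssssssssmgssssssssssssRRssssssssssssssssssssssssssssssssssssssssssssssssssss
 40 ssssssssssssssssssssssssssssssssssssssssRRsssssssssssRRssssssssssssssssssssssssssssssssssssssssssssssssssss
 50 ssssssssssssssssssssssssssssssssssssssssRRssssssssssssRssssssssssssssssssssssssssssssssssssssssssssssssssss
 60 sssssssssssssssssssssssssssssssssssssssssRRsssssssssssRssssssssssssssssssssssssssssssssssssssssssssssssssss
 70 ssssssssssssssssssssssssssssssssssssssssssRsssssssssssRssssssssssssssssssssssssssssssssssssssssssssssssssss
 80 ssssssssssssssssssssssssssssssssssssssssssRRssssssssssRRsssssssssssssssssssssssssssssssssssssssssssssssssss
 90 sssssssssssssssssssssssssssssssssssssssssssRRsssssss
[... 3348 characters left out ...]
######################################sss#######g#gggg###########ss
top [(array([357.4, 232.5]), (352, 227, 12, 12)), (array([418.3, 218.4]), (417, 212, 4, 13)), (array([434.5, 216.8]), (434, 211, 2, 13)), (array([152.2, 171.4]), (142, 160, 18, 20)), (array([263.1, 153. ]), (257, 148, 13, 9)), (array([ 75.6, 139.6]), (54, 117, 49, 45)), (array([525.5,  89.9]), (518, 80, 19, 19)), (array([270. ,  70.1]), (262, 62, 16, 21))]
side [(array([276.4, 395.5]), (274, 389, 5, 11)), (array([238. , 280.5]), (229, 275, 18, 13)), (array([150.5, 234. ]), (142, 224, 18, 25)), (array([347.1, 182.4]), (341, 177, 13, 12)), (array([329.2, 150.5]), (322, 143, 16, 16)), (array([226.3,  84.5]), (218, 74, 16, 27))]
```

The tongs slipped out on the move but lie flat again. In the wrist view the sleeves are at about (255,70) and (323,55) and the head at (315,180). I'll measure them again from two places.

```bash

python3 -m inch '[{"claw":1,"turn":0,"travel":[0.0,0,0.25]},{"claw":1,"turn":0.03,"travel":[0.25,0.1,0.5]},{"claw":1,"turn":0.07,"travel":[0.5,0.2,0.7]},{"claw":1,"turn":0.07,"travel":[0.5,0.2,0.7]},{"claw":1,"turn":0.07,"travel":[0.5,0.2,0.7]}]' |head -4
python3 snap.py u1
python3 -m inch '[{"claw":1,"turn":0,"travel":[0,-0.2,0]},{"claw":1,"turn":0,"travel":[0,-0.35,0]},{"claw":1,"turn":0,"travel":[0,-0.35,0]},{"claw":1,"turn":0,"travel":[0,-0.35,0]}]' |head -3
python3 snap.py u2
cat > tm.py <<'E'
import sys
from h import *
def sleeves(n):
    f=[x for x in hulls(n,(0,190,60),(8,255,255),60)]
    f=[x for x in f if (lambda r:r[3]>2.2*r[2] and r[3]<90)(cv2.boundingRect(x[2]))]
    return sorted([x[0] for x in f])
def fit(names):
    A=[sleeves(n) for n in names];print([np.round(a,1).tolist() for a in A])
    S=[]
    for i in(0,1):
        if len(names)>1: p,e=meet(*[ray(*wcam(n),a[i]) for n,a in zip(names,A)])
        else: p=onz(*wcam(names[0]),A[0][i],.021);e=0
        S.append(p);print(p.round(4),round(float(e),4))
    d=S[0]-S[1];print('gap',np.linalg.norm(d[:2]).round(4),'mid',np.mean(S,0).round(4),'ang',np.degrees(np.arctan2(d[1],d[0]))-90)
    for n in names:
        s=json.load(open(f'pics/{n}.json'));print(n,'toolx',np.degrees(np.arctan2(*R(s['ee_rot'])[[1,0],0])).round(2))
fit(sys.argv[1:])
E
python3 tm.py u1 u2; python3 - <<'E'
from h import *
for n in('u1','u2'):
    hsv=cv2.cvtColor(load(n),cv2.COLOR_RGB2HSV);m=cv2.inRange(hsv,(0,0,60),(180,90,255));m[330:]=0
    k,l,st,c=cv2.connectedComponentsWithStats(m,connectivity=8)
    print(n,[(st[i].tolist()) for i in range(1,k) if st[i][4]>60 and 180<c[i][0]<460])
E
```

```text
clock: 16.65
position: [0.4746, -0.2644, 0.2426]
ee_rot: [0.003, 0.999, 0.037, 0.005]
contact_force: [-0.5, -0.2, 0.2]
snap 16.65 [ 0.4746 -0.2644  0.2426]
clock: 17.1
position: [0.4677, -0.3343, 0.2369]
ee_rot: [-0.001, 0.999, 0.034, -0.001]
snap 17.1 [ 0.4677 -0.3343  0.2369]
[[[327.4, 180.4], [364.4, 180.7]], [[272.8, 170.2], [311.9, 170.2]]]
[ 0.4765 -0.2728  0.0209] 0.0004
[ 0.4785 -0.3207  0.0137] 0.0
gap 0.048 mid [ 0.4775 -0.2967  0.0173] ang 2.3300907356761655
u1 toolx 4.19
u2 toolx 3.88
u1 [[294, 0, 59, 11, 426], [310, 79, 17, 85, 252], [365, 79, 24, 85, 509], [170, 191, 34, 31, 267], [328, 198, 37, 49, 706], [188, 244, 42, 47, 535], [411, 244, 42, 47, 505]]
u2 [[420, 57, 26, 55, 471], [249, 64, 25, 88, 498], [313, 64, 18, 88, 257], [275, 188, 38, 51, 732], [188, 244, 42, 47, 536], [411, 244, 42, 47, 503]]
```

```bash
python3 - <<'E'
from h import *
for n,h,t,s in(('u1',(346,247),(349,79),(345.9,180.5)),('u2',(293.5,238.5),(289.5,64),(292.4,170.2))):
    C=wcam(n);H,T,S=[onz(*C,q,.022) for q in(h,t,s)];d=T-H
    print(n,H.round(4),T.round(4),S.round(4),'len',np.linalg.norm(d).round(4),'ang',np.degrees(np.arctan2(d[1],d[0])).round(2),
     'sleeve mid ahead of head', np.linalg.norm(S-H).round(4))
E
```

```text
u1 [ 0.3883 -0.3048  0.022 ] [ 0.5968 -0.2882  0.022 ] [ 0.4785 -0.296   0.022 ] len 0.2091 ang 4.56 sleeve mid ahead of head 0.0906
u2 [ 0.3881 -0.302   0.022 ] [ 0.5969 -0.289   0.022 ] [ 0.4782 -0.297   0.022 ] len 0.2092 ang 3.58 sleeve mid ahead of head 0.0903
```

```bash

python3 -m inch '[{"claw":1,"turn":0,"travel":[-0.012,0.18,-0.2]},{"claw":1,"turn":0,"travel":[-0.012,0.18,-0.4]},{"claw":1,"turn":0,"travel":[-0.012,0.18,-0.6]},{"claw":1,"turn":0,"travel":[-0.012,0.18,-0.75]},{"claw":1,"turn":0,"travel":[-0.012,0.18,-0.8]}]' 20 | head -3
python3 -m inch '[{"claw":1,"turn":0,"travel":[0,0,-0.1]},{"claw":1,"turn":0,"travel":[0,0,-0.2]},{"claw":0.45,"turn":0,"travel":[0,0,-0.27]},{"claw":0.45,"turn":0,"travel":[0,0,-0.3]},{"claw":0.45,"turn":0,"travel":[0,0,-0.3]}]' 20
python3 -m inch '[{"claw":0.45,"turn":0,"travel":[0,0,0]},{"claw":0.45,"turn":0,"travel":[0,0,0]}]' 20
```

```text
clock: 17.65
position: [0.4644, -0.2953, 0.0752]
ee_rot: [-0.003, 0.999, 0.035, -0.003]
clock: 18.15
position: [0.4669, -0.2979, 0.0184]
ee_rot: [-0.0, 0.999, 0.035, -0.0]
contact_force: [-0.3, 0.2, 0.0]
width: 0.0619
gripper_force: 0.0
clock: 18.35
position: [0.4676, -0.2987, 0.0194]
ee_rot: [0.001, 0.999, 0.035, 0.001]
contact_force: [0.7, -0.3, 0.2]
width: 0.0617
gripper_force: 0.0
```

```bash

python3 -m inch '[{"claw":0.45,"turn":0,"travel":[-0.012,0.004,-0.01]},{"claw":0.2,"turn":0,"travel":[-0.012,0.004,-0.01]},{"claw":0.07,"turn":0,"travel":[-0.012,0.004,-0.01]},{"claw":0.07,"turn":0,"travel":[-0.012,0.004,-0.01]},{"claw":0.07,"turn":0,"travel":[-0.012,0.004,-0.01]}]' 20
python3 -m inch '[{"claw":0.07,"turn":0,"travel":[0,0,0.01]},{"claw":0.07,"turn":0,"travel":[0,0,0.03]},{"claw":0.07,"turn":0,"travel":[0,0,0.06]},{"claw":0.07,"turn":0,"travel":[0,0,0.1]},{"claw":0.07,"turn":0,"travel":[0,0,0.1]}]' 20
python3 snap.py v1
cat > am.py <<'E'
import sys
from h import *
hsv=cv2.cvtColor(load(sys.argv[1]),cv2.COLOR_RGB2HSV);a,b,st=map(int,sys.argv[2:5])
def ch(h,s,v):
    if v<45: return '#'
    if (h<8 or h>172) and s>170: return 'R'
    if s<100: return 'm' if v>110 else 'g'
    if s>185 and 8<=h<20 and v>110: return 'o'
    return '.' if v>200 else 's'
for r in range(0,330,st): print(f'{r:3d}',''.join(ch(*map(int,hsv[r,c])) for c in range(a,b,4)))
E
python3 am.py v1 180 460 10; grep . pics/v1.json
```

```text
clock: 18.85
position: [0.4651, -0.2979, 0.0176]
ee_rot: [0.001, 0.999, 0.035, 0.001]
contact_force: [-0.3, 0.0, 7.0]
width: 0.0458
gripper_force: 10.1
clock: 19.35
position: [0.4653, -0.298, 0.0376]
ee_rot: [0.001, 0.999, 0.035, 0.001]
contact_force: [0.2, -0.9, -0.7]
width: 0.0459
gripper_force: 8.3
snap 19.35 [ 0.4653 -0.298   0.0376]
  0 sssssssssssmmmgggssssssssssssssssssssssssssssssssssss.gggmmsssssssssss
 10 ssssssssssssmmgggsssssssssssssssssssssssssssssssssssssgggmmsssssssssss
 20 ssssssssssssmmggg.ssssssssssssss.ssssssssssssssssss.sgggmmsssssssssss.
 30 ssssssssssssmmmggssssssssssssssssssssss...sssssssssssgggmmssssssssssss
 40 sssssssssssssmmgggssssssss.sss.s.ssss.sss.s.ssss.ssssgggmmssssssssssss
 50 sssssssssssssmmgggsssssssssssssssss.s..ss...s.ss.ssssggmmms.sss.sss.ss
 60 sssssssssssssmmggg.ssssssssssssssssssssss.s.s.ssssssgggmm.ss.sss.ssss.
 70 ssssssssssssssmmgggssssssssss.s....sss....ss.s..ssssgggmm.s.s..sss...s
 80 ssssss.sss.ss.mmggg.sssssssssssssssss.s.ss.ssss...ssgggmm...s..s.....s
 90 s..sssss..sssssmmggsssssssssssssssssssssssss..sssssgggmm...s..........
100 ..ss..
[... 1191 characters left out ...]
60 ssssssssssssssssgsgggsgRRRRRssssssssssssssssRRRR##ggg##sssssssssssss..
270 sssssssssssssssssgsgmsgsRRRssssssssssssssssRRRRR##gm######ssssssssss..
280 sgssgssssss#gg#ggg#g#g##RRRssssssssssssssssgRRR#############sssss#####
290 gsssss###gs###gg##g##g##.mggg.ssssssssssssgggmm#######################
300 ss###sggggg###g########.smmgggssssssssssssggmmss######################
310 sgg##gg####gg#########ss.smmggsssss..ssssgggmssss#####################
320 g#ggg#################s..ssmgggsssssssssgggmsssss############g########
{"position": [0.46528210309735063, -0.2980027028223809, 0.03756541829741795], "ee_rot": [0.0008590373471979486, 0.9993872382217411, 0.03497978671924812, 0.0009081054084081441]}
```

The tongs are held and level: both arms lie symmetric about column 318. I'm raising them and moving sideways to the roll.

```bash

python3 -m inch '[{"claw":0.07,"turn":0,"travel":[0,0,0.08]},{"claw":0.07,"turn":0,"travel":[0,0,0.2]},{"claw":0.07,"turn":0,"travel":[0,0,0.35]},{"claw":0.07,"turn":0,"travel":[0,0,0.5]},{"claw":0.07,"turn":0,"travel":[0,0,0.55]}]' 20 
python3 -m inch '[{"claw":0.07,"turn":0,"travel":[0,0.1,0]},{"claw":0.07,"turn":0,"travel":[0,0.25,0]},{"claw":0.07,"turn":0,"travel":[0,0.4,0]},{"claw":0.07,"turn":0,"travel":[0,0.55,0]},{"claw":0.07,"turn":0,"travel":[0,0.7,0]}]' 20 >/dev/null
python3 -m inch '[{"claw":0.07,"turn":0,"travel":[0,0.15,0]},{"claw":0.07,"turn":0,"travel":[0,0.3,0]},{"claw":0.07,"turn":0,"travel":[0,0.42,0]},{"claw":0.07,"turn":0,"travel":[0,0.45,0]},{"claw":0.07,"turn":0,"travel":[0,0.45,0]}]' 20
python3 snap.py v2
python3 -m inch '[{"claw":0.07,"turn":0,"travel":[0,0.1,0]},{"claw":0.07,"turn":0,"travel":[0,0.22,0]},{"claw":0.07,"turn":0,"travel":[0,0.3,0]},{"claw":0.07,"turn":0,"travel":[0,0.3,0]},{"claw":0.07,"turn":0,"travel":[0,0.3,0]}]' 20
python3 snap.py v3
python3 - <<'E'
from h import *
for n in('v2','v3'): print(n,[(np.round(x[0],1),cv2.boundingRect(x[2])) for x in hulls(n,(8,185,100),(20,255,255),100)],proj(*wcam(n),[.575,0,.035]).round(1))
E
python3 am.py v3 180 460 10 | head -26
```

```text
clock: 19.9
position: [0.4659, -0.2984, 0.1491]
ee_rot: [0.002, 0.999, 0.035, 0.002]
contact_force: [0.6, -0.5, -0.5]
width: 0.0458
gripper_force: 8.3
clock: 20.9
position: [0.4633, -0.066, 0.1452]
ee_rot: [-0.0, 0.999, 0.036, -0.001]
contact_force: [0.5, -0.5, -0.7]
width: 0.0459
gripper_force: 8.3
snap 20.9 [ 0.4633 -0.066   0.1452]
clock: 21.45
position: [0.4647, -0.0084, 0.1461]
ee_rot: [0.0, 0.999, 0.035, -0.0]
contact_force: [-0.6, -0.6, -1.6]
width: 0.0459
gripper_force: 8.3
snap 21.45 [ 0.4647 -0.0084  0.1461]
v2 [(array([171.4, 274.4]), (146, 264, 54, 24)), (array([338.3, 235.8]), (326, 225, 27, 27)), (array([224.6,  55.7]), (216, 28, 19, 56)), (array([262.1,  52.6]), (248, 21, 30, 68)), (array([299.5,  19.4]), (275, 0, 51, 43))] [246.8  57.9]
v3 [(array([ 55. , 287.5]), (28, 275, 52, 27)), (array([409.1, 240. ]), (391, 231, 40, 21)), (array([351. ,  11.5]), (336, 0, 32, 23)), (array([321.6,  47.3]), (286, 0, 76, 98))] [321.3  66.3]
  0 ...........mmmgggsssssssssssssssssssssssssssosssssssssgggmmss.........
 10 ............mmgggsssssssssssssssssssssssssssssssssssssgggmmss....
[... 1105 characters left out ...]
ssggmm...................
170 ....sssss.........sssmgggssssssssssssssssssss.gggm....................
180 ...ssssss............mmggsssssssssssssssssssssggmmss..sss.............
190 .....................smmgRRsssssssssssssssssRRgmmsssssssss............
200 ......................RRRsRssssssssssssssssssRRRRsssssssss............
210 ......................RRRsssssssssssssssssssRsRRRsssssssss............
220 ....ssssssssss.sssssssRRRRssssssssssssssssssRRRRRsssssmmmms...........
230 ......................sRRRRRssssssssssssssssRRRRRssggmmssssss.........
240 .....................ggRRRsRss....sssssssssRRRRRggsgmsossssRRRo.......
250 .................#ssggsRRRRss....ssss.sss..RRRRR#ggg##sRRRRRRRRRR.....
```

The tongs keep their pose in the hand. The roll is at about (321,64), within 2 px of the prediction and centred between the plates. I'm lowering with a 4 mm forward correction.

```bash

python3 -m inch '[{"claw":0.07,"turn":0,"travel":[0.01,0.002,-0.06]},{"claw":0.07,"turn":0,"travel":[0.018,0.002,-0.16]},{"claw":0.07,"turn":0,"travel":[0.018,0.002,-0.27]},{"claw":0.07,"turn":0,"travel":[0.018,0.002,-0.3]},{"claw":0.07,"turn":0,"travel":[0.018,0.002,-0.3]}]' 20
python3 snap.py x1
python3 -c "
from h import *
h=hulls('x1',(8,185,100),(20,255,255),100);print([(np.round(x[0],1),cv2.boundingRect(x[2])) for x in h if x[0][1]<150],proj(*wcam('x1'),[.576,0,.035]).round(1))"
python3 am.py x1 200 440 10 | head -14
```

```text
clock: 22.0
position: [0.4673, -0.0074, 0.085]
ee_rot: [-0.0, 0.999, 0.035, -0.002]
contact_force: [-0.5, 0.6, -1.2]
width: 0.0455
gripper_force: 8.3
snap 22.0 [ 0.4673 -0.0074  0.085 ]
[(array([323. ,  43.5]), (278, 0, 92, 96))] [323.2  46.9]
  0 ......mmmgggssssssssssssssssooooooosssossssssssssgggmmssssss
 10 ......smmgggsssssssssssssoooooooooooooossssssssssgggmmssssss
 20 ......smmgggsssssssssssoooooooo.oooomoooosssssssgggmmsssssss
 30 ......smmmgggsssssssssoooooo.....mmmoooooossssssgggmmsssssss
 40 ......ssmmgggssssssssoooooo...mmm.oooooooossssssgggmmsssssss
 50 ......ssmmgggssssssssoooooo.mm....oooooooossssssgggmmsssssss
 60 sssss.ssmmgggsssssssssoooooo........ooooossssssgggmmssssssss
 70 ......sssmmgggsssssssssooooooooooooooooosssssssgggmmssssssss
 80 ......sssmmgggssssssssssssoooooooooooosssssssssgggmmsssssss.
 90 ......ssssmmggssssssssssssssssssssssssssssssssgggmmssssssss.
100 ......ssssmmmggsssssssssssssssssssssssssssssssggmmosssssss..
110 ......sssssmmgggsssssssssssssssssssssssssssssgggmmssssssss..
120 ......ssssssmmggssssssssssssssssssssssssssssgggmmssssssss...
130 ......sssssssmmggsssssssssssssssssssssssssssggmmsssssssss...
```

```bash

python3 -m inch '[{"claw":0.07,"turn":0,"travel":[0.005,-0.007,-0.06]},{"claw":0.07,"turn":0,"travel":[0.005,-0.007,-0.14]},{"claw":0.07,"turn":0,"travel":[0.005,-0.007,-0.21]},{"claw":0.07,"turn":0,"travel":[0.005,-0.007,-0.24]},{"claw":0.07,"turn":0,"travel":[0.005,-0.007,-0.24]}]' 20
python3 -m inch '[{"claw":0.07,"turn":0,"travel":[0,0,0]}]' 20
python3 snap.py x2
python3 am.py x2 200 440 10 | head -14
```

```text
clock: 22.55
position: [0.4693, -0.0085, 0.0384]
ee_rot: [0.0, 0.999, 0.035, -0.0]
contact_force: [0.1, -0.5, -2.1]
width: 0.0463
gripper_force: 8.3
clock: 22.65
position: [0.4699, -0.0086, 0.0391]
ee_rot: [0.0, 0.999, 0.035, 0.001]
contact_force: [-0.1, 0.7, -0.8]
width: 0.0457
gripper_force: 8.3
snap 22.65 [ 0.4699 -0.0086  0.0391]
  0 ssssssmmmgggsssssooooooooo......mmms.ooooooooosssgggmmssssss
 10 sssssssmmgggsssssoooooo.o....mmmmo.....ooooooosssgggmmssssss
 20 sssssssmmgggsssssooooooooommmmo.........oooooossgggmmsssssss
 30 sssssssmmmgggssssooooooommmo...........oooooosssgggmmsssssss
 40 ssssssssmmgggssssssooooooo............ooooooosssgggmmsssssss
 50 ssssssssmmgggsssssssooooooooooo.ooooooooooososssggmmmsssssss
 60 ssssssssmmgggsssssssoooooooooooooooooooooosssssgggmmssssssss
 70 sssssssssmmgggssssssssooooooooooooooooooossssssgggmmssssssss
 80 sssssssssmmgggssssssssssssooooososooossssssssssggmmmssssssss
 90 ssssssssssmmggssssssssssssssssssssssssssssssssgggmmsssssssss
100 ssssssssssmmmggsssssssssssssssssssssssssssssssggmmssssssssss
110 sssssssssssmmgggssssssssssssssssossssssssssssggmmmssssssssss
120 ssssssssssssmmggssssssssssssssssssssssssssssgggmmsssssssssss
130 sssssssssssssmmggsssssssssssssssssssssssssssggmmssssssssssss
```

```bash

python3 -m inch '[{"claw":0.02,"turn":0,"travel":[0,0,0]},{"claw":-0.02,"turn":0,"travel":[0,0,0]},{"claw":-0.06,"turn":0,"travel":[0,0,0]},{"claw":-0.12,"turn":0,"travel":[0,0,0]},{"claw":-0.3,"turn":0,"travel":[0,0,0]}]' 30
python3 -m inch '[{"claw":-0.3,"turn":0,"travel":[0,0,0]},{"claw":-0.3,"turn":0,"travel":[0,0,0]},{"claw":-0.3,"turn":0,"travel":[0,0,0]}]' 30
python3 snap.py x3
python3 am.py x3 200 440 10 | head -14
```

```text
clock: 23.2
position: [0.4694, -0.0084, 0.0385]
ee_rot: [0.0, 0.999, 0.035, 0.0]
contact_force: [-0.5, -0.3, 0.2]
width: 0.0388
gripper_force: 31.8
clock: 23.5
position: [0.4694, -0.0084, 0.0384]
ee_rot: [0.0, 0.999, 0.035, 0.0]
contact_force: [0.2, 0.6, 0.1]
width: 0.039
gripper_force: 31.8
snap 23.5 [ 0.4694 -0.0084  0.0384]
  0 ssssssssssssmmggooooooo.......mmmso..ooooooosgmmssssssssssss
 10 ssssssssssssmmgsoooooooo...mmmm.......ooooooogmmosssssssssss
 20 ssssssssssssmmmsoooooo..mmmm..........ooooooogmmssssssssssss
 30 sssssssssssssmmsoooooosmms............oooooosgmmssssssssssss
 40 sssssssssssssmmgsoooooooo..........oooooooosggmmssssssssssss
 50 sssssssssssssmmggssooooooooooooooooooooooossggmmssssssssssss
 60 sssssssssssssmmgggsssooooooooooooooooooosssggmmmssssssssssss
 70 sssssssssssssmmgggssssssooooooooooooossssssggmmsssssssssssss
 80 sssssssssssssmmmggssssssssssssossssssssssssggmmsssssssssssss
 90 ssssssssssssssmmggsssssssssssssssssssssssssggmmsssssssssssss
100 sssssssssssssssmmggsssssssssssssssssssssssggmmssssssssssssss
110 sssssssssssssssmmggsssssssssssssssssssssssggmmssssssssssssss
120 sssssssssssssssommggsssssssssssssssssssssggmmsssssssssssssss
130 ssssssssssssssssmmggsssssssssssssssssssssggmssssssssssssssss
```

```bash

python3 -m inch '[{"claw":-0.3,"turn":0,"travel":[0,0,0.02]},{"claw":-0.3,"turn":0,"travel":[0,0,0.06]},{"claw":-0.3,"turn":0,"travel":[0,0,0.11]},{"claw":-0.3,"turn":0,"travel":[0,0,0.15]},{"claw":-0.3,"turn":0,"travel":[0,0,0.15]}]' 30
python3 snap.py x4
python3 am.py x4 200 440 10 | head -14
```

```text
clock: 24.05
position: [0.4703, -0.0086, 0.0699]
ee_rot: [0.0, 0.999, 0.035, 0.002]
contact_force: [-0.2, -0.3, -1.3]
width: 0.0391
gripper_force: 31.7
snap 24.05 [ 0.4703 -0.0086  0.0699]
  0 ...sssssssssmmggooooooo.oo....mmmm..o.oooooosgmmssssssssssss
 10 ...sssssssssmmgsooooooooo..mmmm...o...ooooooogmmssssssssssss
 20 ...sssssssssmmmsoooooooosmmm.........oooooooogmmssssssssssss
 30 ...ssssssssssmmsoooooosmmss...........oooooosgmmssssssssssss
 40 ...ssssssssssmmgooooooooo..........oooooooosggmmssssssssssss
 50 ...ssssssssssmmggssooooooooooooooooooooooossggmmssssssssssss
 60 ...ssssssssssmmgggsssooooooooooooooooooosssggmmmssssssssssss
 70 ...ssssssssssmmgggssssosoooooooooooooosssssggmmossssssssssss
 80 ...sssssssssssmmggossssssssosssssssssssssssggmmsssssssssssss
 90 ...sssssssssssmmggsssssssssssssssssssssssssggmmsssssssssssss
100 ...ssssssssssssmmggsssssssssssssssssssssssggmmssssssssssssss
110 ...ssssssssssssmmggsssssssssssssssssssssssggmsssssssssssssss
120 ...sssssssssssssmmggsssssssssssssssssssssggmmssssssssssssss.
130 ...sssssssssssssmmggsssssssssssssssssssssggmssssssssssssss..
```

The roll came off the board and sits unchanged between the plates, level. Now I'll raise it and carry it over the nested cups.

```bash

python3 -m inch '[{"claw":-0.3,"turn":0,"travel":[0,0,0.1]},{"claw":-0.3,"turn":0,"travel":[0,0,0.25]},{"claw":-0.3,"turn":0,"travel":[0,0,0.4]},{"claw":-0.3,"turn":0,"travel":[0,0,0.5]},{"claw":-0.3,"turn":0,"travel":[0,0,0.54]}]' 30 >/dev/null
python3 -m inch '[{"claw":-0.3,"turn":0,"travel":[-0.015,0.1,0]},{"claw":-0.3,"turn":0,"travel":[-0.05,0.27,0]},{"claw":-0.3,"turn":0,"travel":[-0.08,0.45,0]},{"claw":-0.3,"turn":0,"travel":[-0.11,0.63,0]},{"claw":-0.3,"turn":0,"travel":[-0.135,0.8,0]}]' 30 >/dev/null
python3 -m inch '[{"claw":-0.3,"turn":0,"travel":[-0.03,0.18,0]},{"claw":-0.3,"turn":0,"travel":[-0.06,0.36,0]},{"claw":-0.3,"turn":0,"travel":[-0.09,0.54,0]},{"claw":-0.3,"turn":0,"travel":[-0.11,0.7,0]},{"claw":-0.3,"turn":0,"travel":[-0.13,0.84,0]}]' 30
python3 -m inch '[{"claw":-0.3,"turn":0,"travel":[-0.003,0.1,0]},{"claw":-0.3,"turn":0,"travel":[-0.005,0.18,0]},{"claw":-0.3,"turn":0,"travel":[-0.005,0.25,0]},{"claw":-0.3,"turn":0,"travel":[-0.005,0.26,0]},{"claw":-0.3,"turn":0,"travel":[-0.005,0.26,0]}]' 30
python3 -m inch '[{"claw":-0.3,"turn":0,"travel":[0,0,0]},{"claw":-0.3,"turn":0,"travel":[0,0,0]},{"claw":-0.3,"turn":0,"travel":[0,0,0]}]' 30
python3 snap.py y1
python3 - <<'E'
from h import *
Y2=((20,165,40),(38,255,255))
h=lambda n,c,a=20:[(np.round(x[0],1).tolist(),cv2.boundingRect(x[2])) for x in hulls(n,*c,a)]
for n in('top','side'):
    t=imaging.get_image(n);save(n+'y',t)
    print(n,'Y',h(n+'y',Y2),'O',h(n+'y',((8,170,90),(18,255,255))),'B',h(n+'y',B))
    for p in([.5225,.38,.102],[.5225,.38,.165]): print(proj(*cam(n),p).round(1))
E
python3 am.py y1 200 440 10 | head -22
```

```text
clock: 25.6
position: [0.415, 0.3209, 0.175]
ee_rot: [0.0, 0.999, 0.035, -0.001]
contact_force: [0.9, 0.3, -1.6]
width: 0.0391
gripper_force: 31.6
clock: 26.1
position: [0.4151, 0.3713, 0.1759]
ee_rot: [0.001, 0.999, 0.035, -0.0]
contact_force: [0.4, -0.6, -1.0]
width: 0.0388
gripper_force: 31.7
clock: 26.4
position: [0.4153, 0.3709, 0.1765]
ee_rot: [0.0, 0.999, 0.035, 0.0]
contact_force: [-0.2, -0.5, -0.4]
width: 0.0392
gripper_force: 31.7
snap 26.4 [0.4153 0.3709 0.1765]
top Y [([231.5, 265.8], (218, 251, 27, 30)), ([295.4, 258.3], (285, 248, 24, 24)), ([197.2, 197.0], (195, 190, 6, 15)), ([572.9, 94.9], (562, 83, 24, 23)), ([290.6, 87.7], (274, 73, 33, 31))] O [([624.7, 187.7], (605, 151, 35, 80))] B [([495.4, 172.5], (476, 155, 40, 36)), ([254.7, 89.1], (240, 77, 29, 26))]
[188.6 194.7]
[182.2 190.2]
side Y [([257.1, 385.2], (239, 369, 37, 31)), ([306.2, 336.1], (290, 326, 33, 24)), ([399.6, 282.5], (378, 260, 43, 46)), ([397.7, 223.6], (394, 214, 8, 21)), ([178.6, 226.4], (160, 202, 33, 57)), ([234.5, 62.5], (226, 51, 16, 28))] O [([378.5, 359.8], (359, 347, 39, 27)), ([356.1, 3
[... 1266 characters left out ...]
sssssmmggssssssss.sssss.sssssss.ggmsssss..sssss.ss
120 ..ssssssssss.s.smmggsssssss.ssss...ss.sssggmms..sssssssss.ss
130 .ss.s.s.ssss...smmgg.ss..s.ssss.ss.sssss.ggmssss..ssssssss.s
140 .ssssssssss.ss...mmggsss.sssssssssss.ss.ggmmssss.s.sssss.sss
150 ssssssssss..s.sss.mgg.sss.ss.sssssssssssgmmssssss..ss.s..ss.
160 s...ss.s.s.sssssssmmggs.sssss..s.s..sssggmmsssssssssss..ssss
170 ss..sss....s.s.ss.smgg.s.s..sssssssssssgmmsssssss...s.ss..ss
180 s.s....ss.s.s.sssssmmggsssssssssssssssggmmsssssssss.sss.s.ss
190 s.ss.ss.ss..s.ss...smmRssssssssssssssRRmmssssssssss.sss...ss
200 s.sss..sssss..sssssRRRRssssssssssssssRRRRRsssssssss.s.sssss.
210 s.s..s.sssss.ss.ss.RRRRsssssssssssssssRRRRsssssssssssss.s.s.
```

```bash

python3 -m inch '[{"claw":-0.3,"turn":0,"travel":[0,0.005,0]},{"claw":-0.3,"turn":0,"travel":[0,0.01,0]},{"claw":-0.3,"turn":0,"travel":[0,0.01,0]},{"claw":-0.3,"turn":0,"travel":[0,0.01,0]},{"claw":-0.3,"turn":0,"travel":[0,0.01,0]}]' 30
python3 -m inch '[{"claw":-0.3,"turn":0,"travel":[0,0,0]},{"claw":-0.3,"turn":0,"travel":[0,0,0]},{"claw":-0.3,"turn":0,"travel":[0,0,0]},{"claw":-0.3,"turn":0,"travel":[0,0,0]},{"claw":-0.3,"turn":0,"travel":[0,0,0]}]' 30
python3 -c "
from h import *
t=imaging.get_image('side');save('sidez',t)
print([(np.round(x[0],1).tolist(),cv2.boundingRect(x[2])) for c in(((8,170,90),(18,255,255)),((20,165,40),(38,255,255)),B) for x in hulls('sidez',*c,20) if 280<x[0][0]<330 and x[0][1]>290], proj(*cam('side'),[.5225,.38,.1675]))
print(np.abs(get_state()['qd']).max())"
```

```text
clock: 27.05
position: [0.4151, 0.3736, 0.1763]
ee_rot: [0.0, 0.999, 0.035, -0.0]
contact_force: [0.5, 0.2, -1.8]
width: 0.0392
gripper_force: 31.7
clock: 27.55
position: [0.4151, 0.3736, 0.1763]
ee_rot: [0.0, 0.999, 0.035, -0.0]
contact_force: [-0.9, -1.1, -0.8]
width: 0.0393
gripper_force: 31.7
[([305.4, 310.3], (293, 300, 26, 20)), ([306.2, 336.6], (290, 327, 33, 23)), ([307.3, 351.5], (295, 346, 25, 13))] [304.64654183 311.98052763]
0.00211303367520685
```

The side view puts the roll at (305,310), over the yellow mouth at (306,336) with the blue cup below at (307,351). Everything is still, so I'm handing in.

```bash
python3 -c "
from rig import ticket
print(ticket.sign_off())"
```

```text
the job is handed in; nothing more can be done
None
```

I handed the job in at about 28 s: yellow cup nested in the blue one and released, tongs holding the roll still, by my measurements within about 2 mm of centre and about 5 cm above the rim; the tongs slipped and dropped flat onto the counter on the first pick-up, so I regripped them.

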